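# Lay out the sharpening stones

### The arm

A 6-joint arm with a two-finger parallel gripper is mounted at the origin on a cart in front of the work surface, level with it; the furniture and walls round the work are solid. World frame = base frame: x ahead of the robot, y to its left, z up, the work surface at z = 0. Lengths are in mm, angles in rad, forces in N, time in s.
With the tool pointing down it reaches from about 350 to 875 mm from the base axis. Payload 4.2 kg.
Tool frame: the origin (TCP) lies on the centre line of the jaws, within the pads' length; the fingertips stand 22 mm ahead of it and the grasp point (between the pads) lies 3 mm ahead of it (arm.nose_length is the distance from the TCP to the fingertips, in mm); z points along the fingers, x is the direction in which the jaws open and shut, and the axes are right-handed (so a half turn about z gives the same grasp; the last joint's range is limited). The gripper opens to 85 mm and grips with 20 to 120 N. Pads are 22 mm wide; open, the fingers measure 114 mm over their backs; the gripper's body (76 mm by 85 mm) begins 54 mm behind the grasp point. The pads swing forward as they close: fully open they stand 13 mm farther back than shut.
Start: joints at [1.551, 0.385, 0.008, 0, -1.194, -0.259], TCP at [171.969, 600.854, 253.312] pointing down, gripper open.
Joint ranges: [-3.14, 3.14], [-1.21, 2.06], [-1.07, 1.41], [-3.16, 2.05], [-2.99, -0.16], [-3.1, 3.1]. Speed limits (rad/s): [2.79, 2.79, 3.14, 3.14, 3.14, 3.14].

### API

Orientations are given as a unit quaternion [x, y, z, w].
In Python, from bench import telemetry, get_image, workorder, nets, arm gives the robot as it stands.
- The arm moves only by the tool apply_moves, never from a script. Its argument "steps" is a list of rows, each an object with "hand": the opening, from 0 (shut) to 1 (fully open); "xyz": the shift along the tool's x, y, z in cm, a list of three; "delta_rot": the turn, a rotation vector about the tool's x, y, z in rad, a list of three. In form: [{"hand": hand, "xyz": [x, y, z], "delta_rot": [wx, wy, wz]}, ...]. A call has 1 to 12 rows; each row is the pose to reach, as a shift and turn from the pose commanded when the call began, along the tool's axes at that moment; what a row does not reach only later rows make up. A row lasts 1/12 s, in which the tool goes at most 41.7 mm and 7.16 degrees, less where a joint would pass 70% of its speed; a pose out of reach is approached as far as the arm can. A call with a gripper value outside its range is refused whole. The fingers move at their own pace and stop on an object; the grip force is fixed at half the most. Time passes only in rows, so rows that repeat a pose let the fingers close. It gives the time, the measured TCP pose, the force and the opening at its end, in the units of the state.
- telemetry.read_state(): the state, without advancing time (a new reading comes with each control period).
- get_image(name): name is "scene" or "top" or "wrist"; returns a dict with "frame" (400x640x3 uint8, blue, green, red), "fx", "fy", "cx", "cy" (pixels), "distortion" ([k1, k2, p1, p2, k3] as OpenCV has them; the pictures are not rectified), "origin" and "orientation" of the camera in the world. Camera axes: x right, y down, z forward; pixel columns grow to the right and rows downward; lengths in mm; the calibration is good to about 2 mm. A picture is of the moment at which its call begins. There is no depth.
- workorder.job_done(): hands the job in, once; it reports no verdict.
Trained networks look in a picture, given as the dict that the camera call returned (one of the last four; its "shot" number tells which), for a name from the list of things; names that differ only in an ending like _2 or _b are one class to them, and where a whole thing is asked for, a point or a joint stands for the part that bears it (a point fixed in the world has none). Each returns a list of dicts, best first, with "confidence" (0 to 1); they miss things now and then, are a little off and sometimes report something else, mostly with a low value. They report only what shows in the picture. A call takes as long as a camera call. They do not tell look-alikes from the thing itself.
- nets.recognise(picture, label): "xyz" ([x, y, z] in mm, in world coordinates, good to about 4 mm: the middle of the surface that is visible of it).
- nets.outline_of(picture, label): "pixels" (400x640 bool, what is visible of it).
- nets.pinpoint(picture, label): "xyz" ([x, y, z] in mm, in world coordinates, good to about 4 mm: a listed point, or the origin of a listed thing).
The state is a dict: "clock": time; "joints": joint angles; "joint_vel": joint speeds; "joint_efforts": joint torques, N m; "position": TCP position; "ee_rot": TCP orientation; "contact_force": force on the tool from outside, world axes, zero at the start; "wrist_torque": the same for the moment, N m; "gripper_width": finger opening in mm.
Only numpy, scipy, OpenCV 4.12 (cv2) and the standard library are available. Lean on these libraries where they do the work, as an engineer would, in place of code of your own. Each camera call takes 0.05 s, during which the arm holds its last target.

### The job

The sharpening stones are stacked in a pile. Lay out the sharpening line: take the pile apart and set each stone, lying flat, fully down in the tray whose well is cut to its size. Never let a stone tip over, as it would chip, and do not shift the oil bottle or the strop.

Things in the scene. Friction and masses are not known exactly. Their poses are not given: they have to be found in the camera images.
- oilstone: Grey oilstone in its brown wooden base, bottom of the pile: 62 x 190 x 34 mm, 0.55 kg. Base 62 wide, 16 high (24 high over the last 20 mm at each end); the stone fixed on it is 50 wide, 150 long, at heights 16 to 34 mm. Grip across the stone or the base. Origin: centre of the underside; y along its length, z up.
- medium_stone: Grey-brown two-layer bench stone, plain block 46 x 135 x 24 mm, about 0.26 kg, lies on the oilstone. Origin: centre of the underside; y along its length, z up.
- fine_stone: Grey two-layer bench stone, plain block 38 x 105 x 22 mm, about 0.17 kg, lies on the medium stone. Origin: centre of the underside; y along its length, z up.
- slip_stone: Small pale slip stone with rounded long edges, 28 x 75 x 20 mm, about 0.09 kg, on top of the pile. Origin: centre of the underside; y along its length, z up.
- oilstone_tray: Low hardwood tray, fixed, cork-lined well, for the oilstone in its wooden base: outside 222 x 94 mm, 16 high; well 198 x 70 (4 mm play each side), floor 8 mm above the bench, rim 8 mm above the floor, bevelled 3 mm inside. Mid-side thumb notches 56 mm wide, down to the floor. Origin: centre of underside; y along the length, z up. Largest of four.
- medium_tray: Low hardwood tray, fixed, cork-lined well, for the medium stone: outside 167 x 78 mm, 16 high; well 143 x 54 (4 mm play each side), floor 8 mm above the bench, rim 8 mm above the floor, bevelled 3 mm inside. Mid-side thumb notches 56 mm wide, down to the floor. Origin: centre of underside; y along the length, z up. The second largest tray.
- fine_tray: Low hardwood tray, fixed, cork-lined well, for the fine stone: outside 137 x 70 mm, 16 high; well 113 x 46 (4 mm play each side), floor 8 mm above the bench, rim 8 mm above the floor, bevelled 3 mm inside. Mid-side thumb notches 56 mm wide, down to the floor. Origin: centre of underside; y along the length, z up. The third largest tray.
- slip_tray: Low hardwood tray, fixed, cork-lined well, for the slip stone: outside 107 x 60 mm, 16 high; well 83 x 36 (4 mm play each side), floor 8 mm above the bench, rim 8 mm above the floor, bevelled 3 mm inside. Mid-side thumb notches 56 mm wide, down to the floor. Origin: centre of underside; y along the length, z up. The smallest tray.
- honing_oil: Bystander: small brown dropper bottle with a black cap, 33 mm across, 102 mm tall, loose, 0.07 kg. Origin: centre of the underside.
- strop: Bystander: flat leather strop paddle with a wooden handle, 50 x 269 x 14 mm, loose, 0.16 kg. Origin: centre of the underside; y along its length.
Not all that is in view belongs to the job. Leave any turquoise look-alike of the slip_tray alone.

How it is judged (in metres and radians):
At the end, for the whole second after the job is handed in: Each of the four stones lies in its own tray: underside on the well's floor (not up on the rim: within 2.5 mm of the floor's height), centre within 8 mm of the tray's centre, length along the tray's within 0.15 rad (either way round), level within 0.06 rad, at rest (horizontal distance between oilstone and oilstone_tray below 0.008 m and z of oilstone in the frame of oilstone_tray between 0.005 and 0.0105 m and angle between the y axis of oilstone and the y axis of oilstone_tray, either way round below 0.15 rad and angle between each of oilstone, medium_stone, fine_stone, slip_stone's own z axis and vertical below 0.06 rad and linear speed of each of oilstone, medium_stone, fine_stone, slip_stone below 0.02 m/s and horizontal distance between medium_stone and medium_tray below 0.008 m and z of medium_stone in the frame of medium_tray between 0.005 and 0.0105 m and angle between the y axis of medium_stone and the y axis of medium_tray, either way round below 0.15 rad and horizontal distance between fine_stone and fine_tray below 0.008 m and z of fine_stone in the frame of fine_tray between 0.005 and 0.0105 m and angle between the y axis of fine_stone and the y axis of fine_tray, either way round below 0.15 rad and horizontal distance between slip_stone and slip_tray below 0.008 m and z of slip_stone in the frame of slip_tray between 0.005 and 0.0105 m and angle between the y axis of slip_stone and the y axis of slip_tray, either way round below 0.15 rad); the robot touches nothing.
It fails at once if a stone is tipped over (more than 0.6 rad from level) (angle between any of oilstone, medium_stone, fine_stone, slip_stone's own z axis and vertical above 0.6 rad).
It fails at once if the oil bottle is shifted by more than 30 mm or knocked over (distance of honing_oil from where it was at the start of the episode above 0.03 m or angle between honing_oil's own z axis and vertical above 0.5 rad).
It fails at once if the strop is shifted by more than 30 mm (distance of strop from where it was at the start of the episode above 0.03 m).
It also fails if it takes over 128 s, if anything falls off the work surface, if the arm or the gripper's body presses on something with over 40 N, if the wrist force passes 120 N, or if a joint passes its speed limit or range.

## Working session

There is one attempt and no reset: what is moved stays moved. The work goes in short steps, Python scripts to look and compute and a tool call to move; the robot and the scene stay as the last step left them, time stands still between calls to the robot, and variables do not carry over. Pictures are saved under pics/ and viewed, and the job is handed in when it is done.

Besides the shell and the picture viewer there is one more tool, called after "Call:" by a JSON object that holds its "method" and its "body". apply_moves: Moves the arm, as the interface text tells. Its arguments: {"type":"object","properties":{"steps":{"type":"array"}},"required":["steps"]}

```bash
mkdir -p pics; ls
python3 - <<'E'
from bench import telemetry,get_image,arm
import cv2,json
print(telemetry.read_state())
print([a for a in dir(arm) if a[0]!='_'])
for n in ("scene","top"):
    d=get_image(n); cv2.imwrite(f"pics/{n}0.png",d["frame"])
    print(n,{k:v for k,v in d.items() if k!="frame"})
E
```

```text
pics
{'clock': 0.0, 'joints': array([ 1.55060571e+00,  3.85595703e-01,  6.61561497e-03, -5.26352942e-04,
       -1.19400957e+00, -2.58599952e-01]), 'joint_vel': array([-0.00095907,  0.00165197,  0.00222225, -0.00019772,  0.00151557,
       -0.00227279]), 'joint_efforts': array([ 3.24326093e-04, -3.92286694e+01,  1.88403279e+01,  4.18608114e+00,
       -4.68946091e-03, -2.16077694e-06]), 'position': array([171.82073643, 600.35293648, 252.18985213]), 'ee_rot': array([-6.01921619e-01,  7.98554383e-01, -7.11007119e-04, -8.70042277e-04]), 'contact_force': array([-0.30737021, -0.04137994,  1.2383586 ]), 'wrist_torque': array([-0.00783838,  0.01879675,  0.01251347]), 'gripper_width': 85.32831099088385}
['IKError', 'nose_length']
scene {'fx': 399.7871290716524, 'fy': 399.7871290716524, 'cx': 322.02480389471083, 'cy': 195.17571988189343, 'distortion': array([-0.01998578,  0.        ,  0.        ,  0.        ,  0.        ]), 'origin': array([  81.16268323, -675.70024291,  654.04378309]), 'orientation': array([ 0.83570073, -0.26497524,  0.15806169, -0.45432247]), 'shot': 1}
top {'fx': 460.6419113644745, 'fy': 460.6419113644745, 'cx': 315.1453013782218, 'cy': 197.70696182100028, 'distortion': array([-0.08104741,  0.        ,  0.        ,  0.        ,  0.        ]), 'origin': array([ 458.37595494,   79.36741262, 1327.75967723]), 'orientation': array([-0.69458468,  0.71525121, -0.06068072,  0.04780871]), 'shot': 2}
```

View pics/scene0.png

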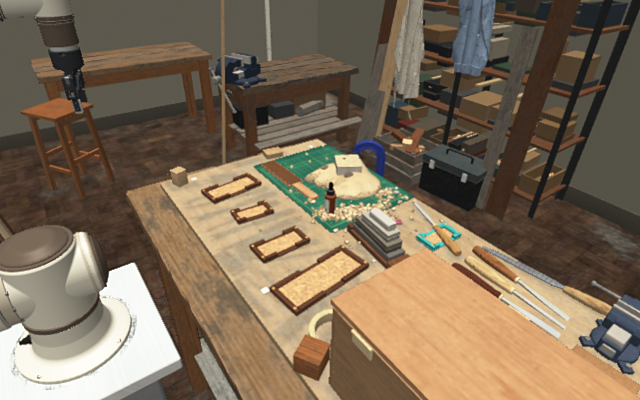

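View pics/top0.png

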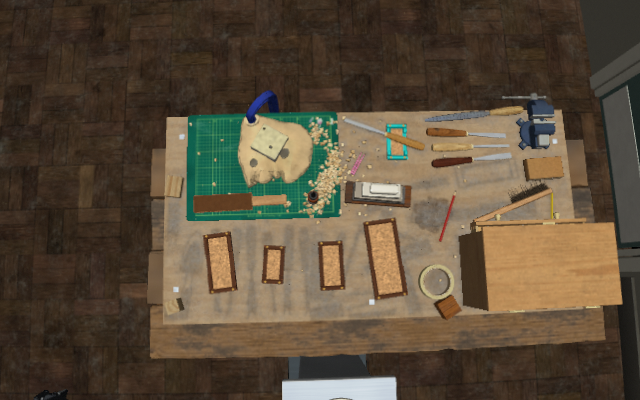

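```bash
cat > h.py <<'E'
import numpy as np,cv2
from scipy.spatial.transform import Rotation as R
def K(d): return np.array([[d['fx'],0,d['cx']],[0,d['fy'],d['cy']],[0,0,1.]])
def back(d,px,z):
    p=cv2.undistortPoints(np.asarray(px,float).reshape(-1,1,2),K(d),d['distortion']).reshape(-1,2)
    r=np.c_[p,np.ones(len(p))]@R.from_quat(d['orientation']).as_matrix().T
    o=d['origin']; t=(z-o[2])/r[:,2]
    return (o+t[:,None]*r)[:,:2]
def proj(d,P):
    Rm=R.from_quat(d['orientation']).as_matrix()
    rv=cv2.Rodrigues(Rm.T)[0]; tv=-Rm.T@d['origin']
    return cv2.projectPoints(np.asarray(P,float).reshape(-1,1,3),rv,tv,K(d),d['distortion'])[0].reshape(-1,2)
E
python3 - <<'E'
from bench import *
from bench import get_image,nets
import pickle
from h import *
for n in ("top","scene","wrist"):
    d=get_image(n)
    pickle.dump(d,open(f"{n}0.pkl","wb"))
    if n=="wrist":
        cv2.imwrite("pics/wrist0.png",d["frame"]); print(d['origin'],d['orientation'],d['fx']);continue
    for l in ["oilstone_tray","medium_tray","fine_tray","slip_tray"]:
        for m in nets.outline_of(d,l)[:3]:
            px=np.argwhere(m['pixels'])[:,::-1]
            if n=="top":
                w=back(d,px,16).astype(np.float32)
                r=cv2.minAreaRect(w); print(l,round(m['confidence'],2),px.mean(0),np.round(w.mean(0),1),np.round(r[0],1),np.round(r[1],1),round(r[2],1))
            else: print(l,round(m['confidence'],2),px.mean(0))
    for l in ["oilstone","medium_stone","fine_stone","slip_stone","honing_oil","strop"]:
        for m in nets.pinpoint(d,l)[:2]: print(n,l,round(m['confidence'],2),np.round(m['xyz'],1))
d=pickle.load(open("top0.pkl","rb"))
cv2.imwrite("pics/c0.png",cv2.resize(d['frame'][100:310,180:460],None,fx=2.8,fy=2.8,interpolation=cv2.INTER_CUBIC))
E
```

```text
oilstone_tray 0.86 [384.88267717 259.11811024] [ 479.5 -140.3] [ 482.2 -139.4] [222.3  95.5] 6.4
medium_tray 0.76 [219.616179   262.66666667] [483.2 327.9] [483.8 327.7] [171.4  84.1] 6.4
fine_tray 0.89 [331.38964346 265.25297114] [466.9  12.3] [467.4  12.2] [137.5  70.1] 1.4
slip_tray 0.82 [273.2939759  264.63253012] [473.5 176.2] [473.6 176.1] [ 60.  110.1] 85.4
top oilstone 0.84 [ 664.6 -128.2    1.7]
top oilstone 0.48 [ 482.  -142.4   -2.5]
top medium_stone 0.75 [ 662.6 -122.5   31.8]
top fine_stone 0.61 [ 665.7 -130.2   56.8]
top fine_stone 0.46 [470.8  14.8   0.6]
top slip_stone 0.69 [ 669.8 -135.    77.8]
top honing_oil 0.69 [659.9  59.2   2.5]
top strop 0.69 [ 6.592e+02  2.706e+02 -2.000e-01]
oilstone_tray 0.64 [318.55404589 279.23852657]
medium_tray 0.72 [230.95931478 188.22162741]
fine_tray 0.74 [377.11460674 236.98426966]
fine_tray 0.64 [280.13146735 244.66157761]
slip_tray 0.68 [436.22794118 237.35477941]
slip_tray 0.62 [252.22491349 212.61418685]
scene oilstone 0.77 [ 670.4 -129.1    2.6]
scene oilstone 0.18 [654.2  58.6   0.9]
scene medium_stone 0.89 [ 664.4 -125.6   34.6]
scene fine_stone 0.69 [ 669.1 -126.6   60.5]
scene slip_stone 0.6 [ 668.4 -139.7   76.5]
scene honing_oil 0.59 [654.6  60.4   1.2]
scene strop 0.88 [653.6 270.7  -1.8]
scene strop 0.38 [ 668.3 -126.6   64.5]
[236.24391468 582.64077676 374.24128855] [-0.59670541  0.79081515  0.10885692 -0.08187934] 309.75094918385787
```

View pics/c0.png

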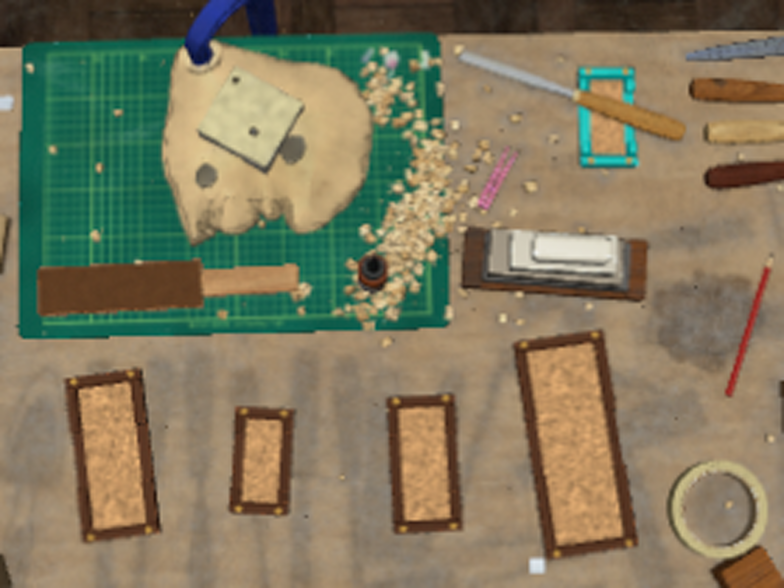

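View pics/wrist0.png

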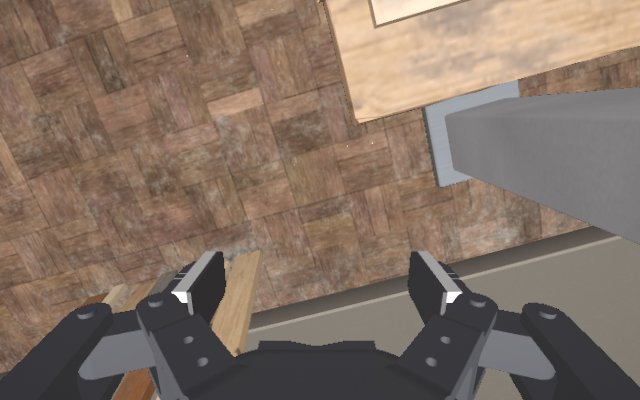

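```bash
cat >> h.py <<'E'
def rot(yaw):
    c,s=np.cos(yaw),np.sin(yaw)
    return np.array([[c,s,0],[s,-c,0],[0,0,-1.]])
def go(x,y,z,yaw):
    from bench import telemetry
    s=telemetry.read_state(); A=R.from_quat(s['ee_rot']).as_matrix()
    d=A.T@(np.array([x,y,z])-s['position'])/10
    rv=R.from_matrix(A.T@rot(yaw)).as_rotvec()
    print("xyz",np.round(d,2),"rot",np.round(rv,3),"now",np.round(s['position'],1),"q",np.round(s['joints'],2),"F",np.round(s['contact_force'],1))
E
python3 -c "
from h import *
go(450,400,300,-np.pi)"
```

```text
xyz [ 11.66 -32.26  -4.67] rot [-0.    -0.     1.292] now [172.  600.8 253.3] q [ 1.55  0.38  0.01  0.   -1.19 -0.26] F [-0.5  0.5  1. ]
```

Call:
{"method": "apply_moves", "body": {"steps": [{"hand":1,"xyz":[11.66,-32.26,-4.67],"delta_rot":[0,0,1.292]},{"hand":1,"xyz":[11.66,-32.26,-4.67],"delta_rot":[0,0,1.292]},{"hand":1,"xyz":[11.66,-32.26,-4.67],"delta_rot":[0,0,1.292]},{"hand":1,"xyz":[11.66,-32.26,-4.67],"delta_rot":[0,0,1.292]},{"hand":1,"xyz":[11.66,-32.26,-4.67],"delta_rot":[0,0,1.292]},{"hand":1,"xyz":[11.66,-32.26,-4.67],"delta_rot":[0,0,1.292]},{"hand":1,"xyz":[11.66,-32.26,-4.67],"delta_rot":[0,0,1.292]},{"hand":1,"xyz":[11.66,-32.26,-4.67],"delta_rot":[0,0,1.292]},{"hand":1,"xyz":[11.66,-32.26,-4.67],"delta_rot":[0,0,1.292]},{"hand":1,"xyz":[11.66,-32.26,-4.67],"delta_rot":[0,0,1.292]},{"hand":1,"xyz":[11.66,-32.26,-4.67],"delta_rot":[0,0,1.292]},{"hand":1,"xyz":[11.66,-32.26,-4.67],"delta_rot":[0,0,1.292]}]}}

```text
clock: 2.25
position: [450.5, 399.5, 300.0]
ee_rot: [0.001, 1.0, 0.0, -0.0]
contact_force: [0.4, 0.4, -0.7]
gripper_width: 85.3
```

Run:
```python
from bench import get_image
from h import *
import pickle
d=get_image("wrist"); pickle.dump(d,open("w1.pkl","wb")); cv2.imwrite("pics/w1.png",d['frame']); print(d['origin'])
go(560,50,300,-np.pi)
```

```text
[448.96165169 331.70257837 420.93408504]
xyz [-10.96 -34.98  -0.  ] rot [-0.    -0.     0.001] now [450.2 399.7 300. ] q [ 0.99  0.32  0.03 -0.   -1.28 -0.99] F [-0.2  0.3 -0.4]
```

View pics/w1.png

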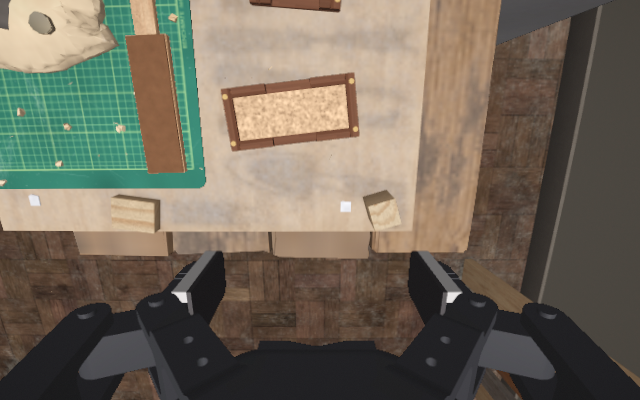

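Call:
{"method": "apply_moves", "body": {"steps": [{"hand":1,"xyz":[-6,-23.5,0],"delta_rot":[0,0,0]},{"hand":1,"xyz":[-6,-23.5,0],"delta_rot":[0,0,0]},{"hand":1,"xyz":[-6,-23.5,0],"delta_rot":[0,0,0]},{"hand":1,"xyz":[-6,-23.5,0],"delta_rot":[0,0,0]},{"hand":1,"xyz":[-6,-23.5,0],"delta_rot":[0,0,0]},{"hand":1,"xyz":[-6,-23.5,0],"delta_rot":[0,0,0]},{"hand":1,"xyz":[-6,-23.5,0],"delta_rot":[0,0,0]},{"hand":1,"xyz":[-6,-23.5,0],"delta_rot":[0,0,0]},{"hand":1,"xyz":[-6,-23.5,0],"delta_rot":[0,0,0]},{"hand":1,"xyz":[-6,-23.5,0],"delta_rot":[0,0,0]}]}}

```text
clock: 3.13
position: [509.9, 166.0, 300.0]
ee_rot: [-0.001, 1.0, 0.0, 0.0]
contact_force: [-0.1, 0.6, 0.9]
gripper_width: 85.2
```

Run:
```python
from bench import get_image
from h import *
import pickle
d=get_image("wrist"); pickle.dump(d,open("w2.pkl","wb")); cv2.imwrite("pics/w2.png",d['frame']); print(d['origin'])
go(560,-60,300,-np.pi)
```

```text
[508.5578712   98.21047642 420.91103286]
xyz [-4.970e+00 -2.262e+01 -1.000e-02] rot [ 0.    -0.     0.002] now [509.8 166.1 299.9] q [ 0.62  0.2  -0.13 -0.   -1.24 -0.62] F [-0.4  0.3  0.7]
```

Call:
{"method": "apply_moves", "body": {"steps": [{"hand":1,"xyz":[-5,-22.5,0],"delta_rot":[0,0,0]},{"hand":1,"xyz":[-5,-22.5,0],"delta_rot":[0,0,0]},{"hand":1,"xyz":[-5,-22.5,0],"delta_rot":[0,0,0]},{"hand":1,"xyz":[-5,-22.5,0],"delta_rot":[0,0,0]},{"hand":1,"xyz":[-5,-22.5,0],"delta_rot":[0,0,0]},{"hand":1,"xyz":[-5,-22.5,0],"delta_rot":[0,0,0]},{"hand":1,"xyz":[-5,-22.5,0],"delta_rot":[0,0,0]},{"hand":1,"xyz":[-5,-22.5,0],"delta_rot":[0,0,0]},{"hand":1,"xyz":[-5,-22.5,0],"delta_rot":[0,0,0]},{"hand":1,"xyz":[-5,-22.5,0],"delta_rot":[0,0,0]}]}}

```text
clock: 4.02
position: [560.1, -58.6, 300.0]
ee_rot: [-0.001, 1.0, 0.0, -0.0]
contact_force: [-0.0, 0.2, 0.5]
gripper_width: 85.1
```

Run:
```python
from bench import get_image,nets
from h import *
import pickle
d=get_image("wrist"); pickle.dump(d,open("w3.pkl","wb")); cv2.imwrite("pics/w3.png",d['frame']); print(d['origin'])
c=d['frame'][60:220,60:260]; 
for l in ["oilstone","medium_stone","fine_stone","slip_stone"]:
    for m in nets.outline_of(d,l)[:2]:
        px=np.argwhere(m['pixels'])[:,::-1]; print(l,round(m['confidence'],2),px.min(0),px.max(0))
```

```text
[ 558.7807412  -126.32238637  420.92458239]
oilstone 0.83 [205  27] [262 189]
medium_stone 0.8 [201  50] [249 176]
fine_stone 0.77 [197  59] [239 163]
fine_stone 0.48 [227 238] [259 284]
slip_stone 0.61 [195  67] [227 146]
```

View pics/w2.png

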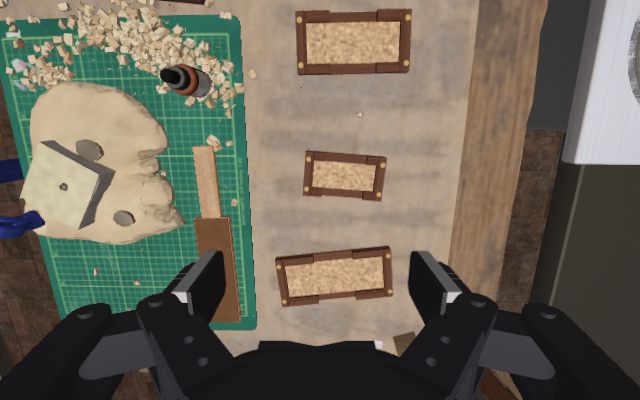

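View pics/w3.png

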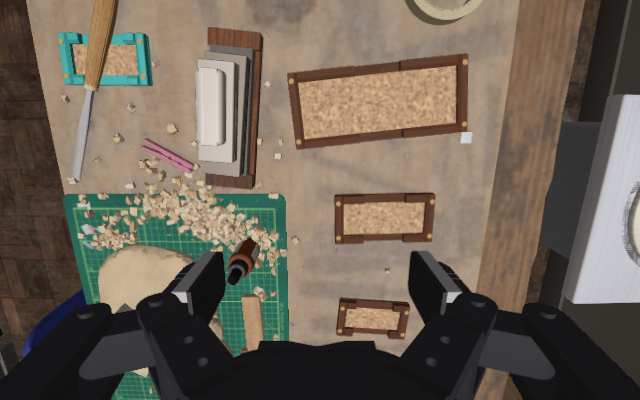

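```bash
cat >> h.py <<'E'
from scipy.optimize import minimize
def boxmask(d,x,y,yaw,L,W,z0,z1,S=4):
    c,s=np.cos(yaw),np.sin(yaw)
    P=[[x+c*a*L/2-s*b*W/2,y+s*a*L/2+c*b*W/2,z] for a in(-1,1) for b in(-1,1) for z in(z0,z1)]
    q=cv2.convexHull(((proj(d,P)+.5)*S*16).astype(np.int32))
    m=np.zeros((400*S,640*S),np.uint8); cv2.fillConvexPoly(m,q,1,shift=4); 
    return cv2.resize(m.astype(np.float32),(640,400),interpolation=cv2.INTER_AREA)
def fitbox(d,mask,p0,L,W,z0,z1):
    # yaw = direction of length axis in world
    mask=mask.astype(np.float32)
    def f(p):
        m=boxmask(d,p[0],p[1],p[2]/100,L,W,z0,z1)
        return np.abs(m-mask).sum()/mask.sum()
    r=minimize(f,[p0[0],p0[1],p0[2]*100],method='Nelder-Mead',options=dict(initial_simplex=np.array([[0,0,0],[8,0,0],[0,8,0],[0,0,8]])+[p0[0],p0[1],p0[2]*100],xatol=.1,fatol=1e-5))
    return r.x[0],r.x[1],r.x[2]/100,r.fun
E
python3 - <<'E'
from bench import nets
from h import *
import pickle
T={"oilstone_tray":(480,-140,.1,222,94),"medium_tray":(483,328,.1,167,78),"fine_tray":(467,12,.02,137,70),"slip_tray":(473,176,-.08,107,60)}
for n,ls in (("w1",["medium_tray"]),("w2",["fine_tray","slip_tray"]),("w3",["oilstone_tray","fine_tray"])):
    d=pickle.load(open(n+".pkl","rb"))
    for l in ls:
        x,y,a,L,W=T[l]
        for m in nets.outline_of(d,l):
            w=back(d,np.argwhere(m['pixels'])[:,::-1],16).mean(0)
            if np.hypot(*(w-[x,y]))<40:
                print(n,l,round(m['confidence'],2),np.round(fitbox(d,m['pixels'],(x,y,a),L,W,0,16),3))
d=pickle.load(open("w3.pkl","rb"))
for l,L,W,z0 in (("slip_stone",75,28,80),("fine_stone",105,38,58),("medium_stone",135,46,34)):
    m=nets.outline_of(d,l)[0]
    z=z0+20
    print(l,np.round(fitbox(d,m['pixels'],(668,-135,-1.65),L,W,z0,z0+{'slip_stone':20,'fine_stone':22,'medium_stone':24}[l]),3))
cv2.imwrite("pics/c3.png",cv2.resize(d['frame'][10:200,170:290],None,fx=3,fy=3,interpolation=cv2.INTER_CUBIC))
E
```

```text
w1 medium_tray 0.73 [4.81663e+02 3.28126e+02 1.13000e-01 2.00000e-02]
w2 fine_tray 0.96 [4.65219e+02 1.23450e+01 2.60000e-02 4.40000e-02]
w2 slip_tray 0.82 [ 4.72500e+02  1.77209e+02 -8.00000e-02  5.10000e-02]
w3 oilstone_tray 0.87 [ 4.80675e+02 -1.42486e+02  1.13000e-01  2.20000e-02]
w3 fine_tray 0.87 [4.6443e+02 1.2335e+01 2.3000e-02 5.9000e-02]
slip_stone [ 6.66896e+02 -1.33924e+02 -1.64000e+00  1.23000e-01]
fine_stone [ 666.175 -129.051   -1.654    1.168]
medium_stone [ 665.733 -125.005   -1.692    2.034]
```

View pics/c3.png

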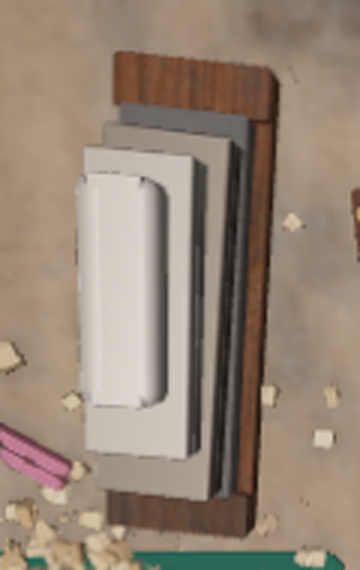

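Run:
```python
from bench import arm
from h import *
print(arm.nose_length)
go(667,-134,160,-1.64-np.pi/2)
go(667,-134,104.5,-1.64-np.pi/2)
```

```text
22.0
xyz [-10.7   -7.39  14.  ] rot [-0.     0.     0.069] now [560.  -60.1 300. ] q [ 0.18  0.25 -0.07  0.   -1.25 -0.18] F [0.3 0.7 0.2]
xyz [-10.7   -7.39  19.55] rot [-0.     0.     0.069] now [560.  -60.1 300. ] q [ 0.18  0.25 -0.07  0.   -1.25 -0.18] F [0.3 0.7 0.2]
```

Call:
{"method": "apply_moves", "body": {"steps": [{"hand":1,"xyz":[-10.7,-7.4,14],"delta_rot":[0,0,0.069]},{"hand":1,"xyz":[-10.7,-7.4,14],"delta_rot":[0,0,0.069]},{"hand":1,"xyz":[-10.7,-7.4,14],"delta_rot":[0,0,0.069]},{"hand":1,"xyz":[-10.7,-7.4,14],"delta_rot":[0,0,0.069]},{"hand":1,"xyz":[-10.7,-7.4,14],"delta_rot":[0,0,0.069]},{"hand":1,"xyz":[-10.7,-7.4,14],"delta_rot":[0,0,0.069]},{"hand":1,"xyz":[-10.7,-7.4,14],"delta_rot":[0,0,0.069]},{"hand":1,"xyz":[-10.7,-7.4,14],"delta_rot":[0,0,0.069]}]}}

```text
clock: 5.33
position: [667.2, -134.0, 161.1]
ee_rot: [0.034, 0.999, -0.0, 0.001]
contact_force: [0.6, 0.4, 0.5]
gripper_width: 85.3
```

```bash
cat > look.py <<'E'
import sys,pickle
from bench import get_image
from h import *
d=get_image("wrist"); n=sys.argv[1]; pickle.dump(d,open(n+".pkl","wb")); cv2.imwrite(f"pics/{n}.png",d['frame'])
if len(sys.argv)>2: go(*[float(eval(a)) for a in sys.argv[2:]])
E
python3 look.py w4 667 -134 104.5 -1.64-np.pi/2
```

```text
xyz [ 0.05 -0.03  5.75] rot [-0.     0.003  0.001] now [ 667.4 -133.7  162. ] q [ 0.04  0.54  0.03  0.   -1.06 -0.11] F [-0.9 -0.2  0. ]
```

View pics/w4.png

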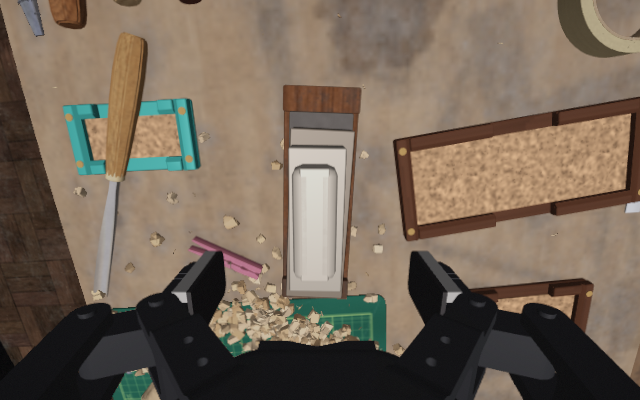

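Run:
```python
from bench import nets
from h import *
import pickle
d=pickle.load(open("w4.pkl","rb"))
m=nets.outline_of(d,"slip_stone")[0]
print(np.round(fitbox(d,m['pixels'],(668,-135,-1.65),75,28,80,100),3))
print(np.round(fitbox(d,nets.outline_of(d,"oilstone_tray")[0]['pixels'],(480.7,-142.5,.113),222,94,0,16),3))
```

```text
[ 6.67221e+02 -1.33843e+02 -1.64500e+00  6.80000e-02]
[ 4.79416e+02 -1.42931e+02  1.10000e-01  2.10000e-02]
```

Call:
{"method": "apply_moves", "body": {"steps": [{"hand":1,"xyz":[0,0,2],"delta_rot":[0,0,0]},{"hand":1,"xyz":[0,0,4],"delta_rot":[0,0,0]},{"hand":1,"xyz":[0,0,5],"delta_rot":[0,0,0]},{"hand":1,"xyz":[0,0,5.6],"delta_rot":[0,0,0]},{"hand":1,"xyz":[0,0,5.6],"delta_rot":[0,0,0]},{"hand":1,"xyz":[0,0,5.6],"delta_rot":[0,0,0]}]}}

```text
clock: 5.98
position: [667.5, -133.9, 105.0]
ee_rot: [0.034, 0.999, -0.0, 0.001]
contact_force: [0.1, 0.3, 0.3]
gripper_width: 85.3
```

```bash
python3 look.py w5 667 -134 104.5 -1.64-np.pi/2
```

```text
xyz [ 0.08 -0.01  0.09] rot [-0.     0.002  0.001] now [ 667.8 -134.   105.4] q [ 0.04  0.6  -0.02  0.   -0.95 -0.11] F [0.5 0.1 0.4]
```

View pics/w5.png

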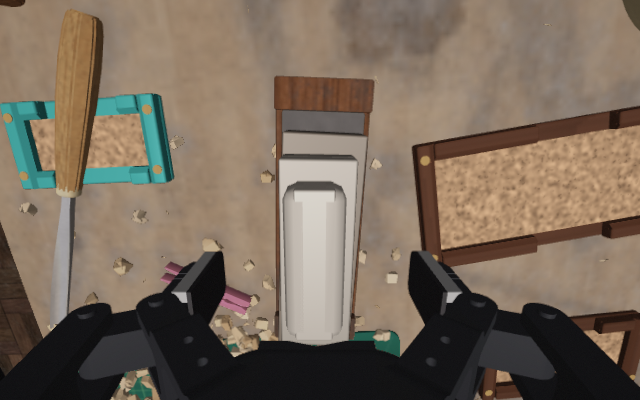

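Fingers straddle the slip stone (316,260), centred. Close.

Call:
{"method": "apply_moves", "body": {"steps": [{"hand":0,"xyz":[0,0,0],"delta_rot":[0,0,0]},{"hand":0,"xyz":[0,0,0],"delta_rot":[0,0,0]},{"hand":0,"xyz":[0,0,0],"delta_rot":[0,0,0]},{"hand":0,"xyz":[0,0,0],"delta_rot":[0,0,0]},{"hand":0,"xyz":[0,0,0],"delta_rot":[0,0,0]},{"hand":0,"xyz":[0,0,0],"delta_rot":[0,0,0]},{"hand":0,"xyz":[0,0,0],"delta_rot":[0,0,0]},{"hand":0,"xyz":[0,0,0],"delta_rot":[0,0,0]},{"hand":0,"xyz":[0,0,0],"delta_rot":[0,0,0]},{"hand":0,"xyz":[0,0,0],"delta_rot":[0,0,0]},{"hand":0,"xyz":[0,0,0],"delta_rot":[0,0,0]},{"hand":0,"xyz":[0,0,0],"delta_rot":[0,0,0]}]}}

```text
clock: 7.03
position: [667.4, -134.0, 104.6]
ee_rot: [0.034, 0.999, -0.0, 0.001]
contact_force: [0.2, 1.0, 4.7]
gripper_width: 26.5
```

```bash
python3 look.py w6 667 -134 104.5 -1.64-np.pi/2
```

```text
xyz [0.05 0.   0.01] rot [-0.     0.001  0.   ] now [ 667.4 -134.   104.6] q [ 0.04  0.6  -0.02  0.   -0.95 -0.11] F [1.1 1.2 3.8]
```

View pics/w6.png

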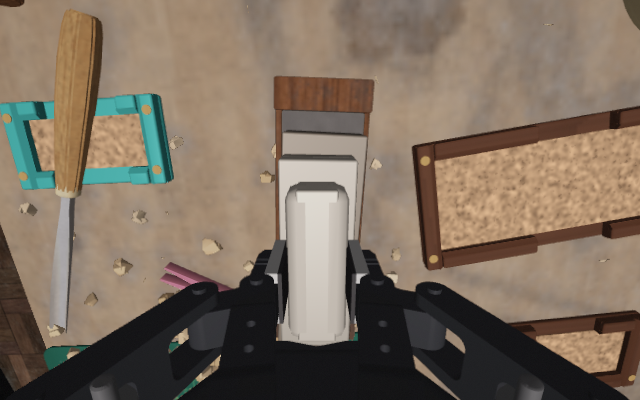

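Call:
{"method": "apply_moves", "body": {"steps": [{"hand":0,"xyz":[0,0,-0.5],"delta_rot":[0,0,0]},{"hand":0,"xyz":[0,0,-1],"delta_rot":[0,0,0]},{"hand":0,"xyz":[0,0,-2],"delta_rot":[0,0,0]},{"hand":0,"xyz":[0,0,-3],"delta_rot":[0,0,0]},{"hand":0,"xyz":[0,0,-3],"delta_rot":[0,0,0]}]}}

```text
clock: 7.5
position: [668.4, -134.2, 137.0]
ee_rot: [0.034, 0.999, -0.0, 0.002]
contact_force: [0.6, 0.1, 0.2]
gripper_width: 26.4
```

```bash
python3 look.py w7 667 -134 184.5 -1.64-np.pi/2
```

```text
xyz [ 0.08  0.   -4.86] rot [0.    0.003 0.   ] now [ 667.9 -134.1  135.9] q [ 0.04  0.57  0.01  0.   -1.01 -0.11] F [-0.3 -0.1 -1.2]
```

View pics/w7.png

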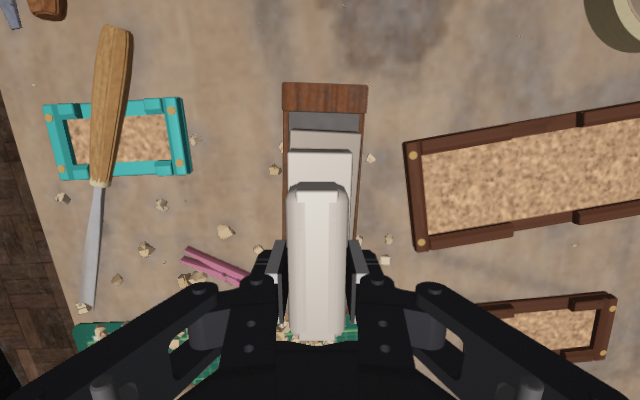

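```bash
python3 -c "
from h import *
go(472.8,176.9,160,-0.08-np.pi/2)"
```

```text
xyz [21.6  29.68 -2.48] rot [-0.003  0.003 -1.56 ] now [ 667.9 -134.1  135.9] q [ 0.04  0.57  0.01  0.   -1.01 -0.11] F [-0.3 -0.1 -1.2]
```

Call:
{"method": "apply_moves", "body": {"steps": [{"hand":0,"xyz":[0,0,-2.5],"delta_rot":[0,0,0]},{"hand":0,"xyz":[3,4,-3],"delta_rot":[0,0,-0.12]},{"hand":0,"xyz":[5,7,-3],"delta_rot":[0,0,-0.24]},{"hand":0,"xyz":[7,10,-3],"delta_rot":[0,0,-0.36]},{"hand":0,"xyz":[9,12.5,-3],"delta_rot":[0,0,-0.48]},{"hand":0,"xyz":[11,15,-3],"delta_rot":[0,0,-0.6]},{"hand":0,"xyz":[13,18,-3],"delta_rot":[0,0,-0.72]},{"hand":0,"xyz":[15,21,-3],"delta_rot":[0,0,-0.84]},{"hand":0,"xyz":[17,24,-2.5],"delta_rot":[0,0,-0.96]},{"hand":0,"xyz":[19,26.5,-2.5],"delta_rot":[0,0,-1.08]},{"hand":0,"xyz":[20.5,28.5,-2.5],"delta_rot":[0,0,-1.2]},{"hand":0,"xyz":[21.6,29.7,-2.5],"delta_rot":[0,0,-1.32]}]}}

```text
clock: 8.55
position: [470.6, 179.0, 159.0]
ee_rot: [-0.589, 0.808, 0.0, 0.0]
contact_force: [-1.1, 0.1, -1.2]
gripper_width: 26.8
```

```bash
python3 -c "
from h import *
go(472.8,176.9,80,-0.08-np.pi/2)"
```

```text
xyz [ 0.13 -0.28  7.9 ] rot [ 0.     0.    -0.232] now [470.6 179.  159. ] q [ 0.69  0.27 -0.42 -0.   -0.88  0.57] F [-1.1  0.1 -1.2]
```

Call:
{"method": "apply_moves", "body": {"steps": [{"hand":0,"xyz":[0.1,-0.3,0],"delta_rot":[0,0,-0.12]},{"hand":0,"xyz":[0.1,-0.3,3],"delta_rot":[0,0,-0.232]},{"hand":0,"xyz":[0.1,-0.3,6],"delta_rot":[0,0,-0.232]},{"hand":0,"xyz":[0.1,-0.3,7.9],"delta_rot":[0,0,-0.232]},{"hand":0,"xyz":[0.1,-0.3,7.9],"delta_rot":[0,0,-0.232]},{"hand":0,"xyz":[0.1,-0.3,7.9],"delta_rot":[0,0,-0.232]}]}}

```text
clock: 9.05
position: [474.2, 175.0, 79.5]
ee_rot: [-0.675, 0.737, -0.0, -0.001]
contact_force: [-0.0, 0.7, 0.2]
gripper_width: 26.6
```

```bash
python3 look.py w8 472.8 176.9 34 -0.08-np.pi/2
```

```text
xyz [-0.11  0.25  4.67] rot [-0.001  0.    -0.007] now [475.1 175.6  80.7] q [ 0.68  0.39 -0.5   0.   -0.68  0.81] F [-0.4 -0.9 -0.2]
```

View pics/w8.png

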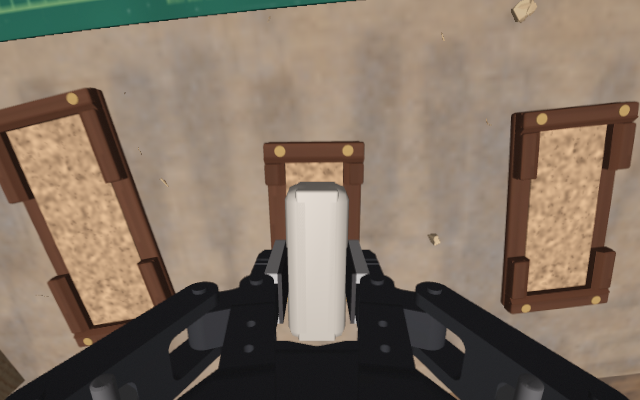

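Run:
```python
from h import *
import pickle
d=pickle.load(open("w8.pkl","rb"))
w=back(d,[[276,151],[348,151]],16); print(w,np.hypot(*(w[0]-w[1]))); v=w[0]-w[1]; print(np.arctan2(v[1],v[0])-np.pi/2)
print(w.mean(0)-47.5*np.array([np.cos(-.08),np.sin(-.08)]))
d=pickle.load(open("w2.pkl","rb"))
cv2.imwrite("pics/c2.png",cv2.resize(d['frame'][140:210,290:400],None,fx=6,fy=6,interpolation=cv2.INTER_CUBIC))
# stone top in hand: near/far ends
d=pickle.load(open("w8.pkl","rb"))
print(back(d,[[287,195],[347,195],[290,338],[343,338]],78))
go(472.8,176.9,50,-0.08-np.pi/2)
```

```text
[[522.66483594 195.12728301]
 [518.96020264 152.69418445]] 42.594508583468325
-0.08708446312964413
[473.46443824 177.70668169]
[[510.75880959 184.28847882]
 [508.62907015 159.90796384]
 [441.4599964  190.78203737]
 [439.26504321 165.87910156]]
xyz [-0.11  0.25  3.07] rot [-0.001  0.    -0.007] now [475.1 175.6  80.7] q [ 0.68  0.39 -0.5   0.   -0.68  0.81] F [-0.4 -0.9 -0.2]
```

View pics/c2.png

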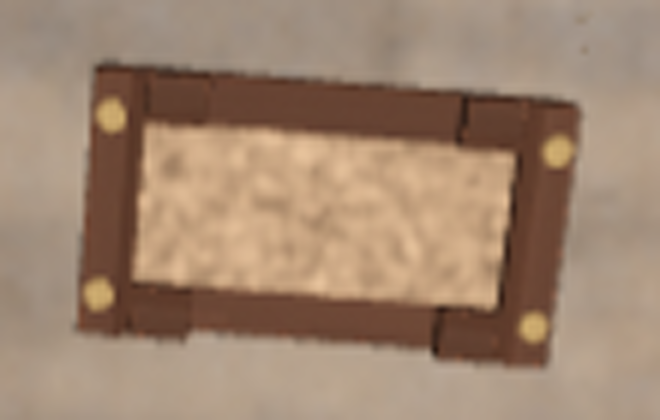

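Run:
```python
from h import *
import pickle
def cen(n,px,z=16):
    d=pickle.load(open(n+".pkl","rb")); w=back(d,px,z); m=w.mean(0)
    print(n,np.round(m,1),"sides",[round(float(np.hypot(*(w[i]-w[j]))),1) for i,j in((0,1),(1,3),(3,2),(2,0))], "ang",[round(float(np.arctan((w[i]-w[j])[1]/(w[i]-w[j])[0])),3) for i,j in((0,2),(1,3))])
c=(np.array([[111,116],[98,295],[558,151],[533,327]])-2.5)/6+[290,140]
cen("w2",c)
# find brass blobs elsewhere
for n in("w1","w2","w3","w4"):
    d=pickle.load(open(n+".pkl","rb")); f=d['frame'].astype(int)
    h=cv2.cvtColor(d['frame'],cv2.COLOR_BGR2HSV)
    m=((abs(h[...,0].astype(int)-21)<5)&(h[...,1]>90)&(h[...,2]>150)).astype(np.uint8)
    k,_,st,ce=cv2.connectedComponentsWithStats(m)
    print(n,[(np.round(ce[i],1).tolist(),int(st[i,4])) for i in range(1,k) if 8<=st[i,4]<60 and st[i,2]<9 and st[i,3]<9])
```

```text
w2 [472. 177.] sides [40.2, 98.0, 39.9, 98.2] ang [-0.075, -0.072]
w1 [([337.2, 0.4], 9), ([351.1, 80.6], 25), ([224.4, 96.2], 25), ([355.1, 128.8], 23), ([233.0, 143.0], 21)]
w2 [([151.0, 12.9], 8), ([407.9, 16.9], 24), ([299.0, 19.5], 26), ([94.6, 19.5], 12), ([405.9, 62.4], 23), ([300.3, 64.7], 24), ([308.1, 159.0], 20), ([382.5, 164.8], 18), ([305.9, 188.6], 17), ([378.5, 194.0], 16), ([387.7, 255.5], 14), ([278.3, 266.5], 14), ([389.5, 291.0], 12), ([283.7, 301.2], 12)]
w3 [([60.3, 40.5], 15), ([139.3, 41.1], 15), ([464.8, 61.6], 23), ([65.9, 75.4], 17), ([142.8, 76.2], 13), ([290.8, 80.7], 22), ([464.0, 123.5], 18), ([298.4, 141.3], 18), ([159.5, 199.0], 11), ([432.0, 201.4], 17), ([337.7, 203.3], 15), ([429.0, 235.5], 16), ([338.0, 237.5], 16), ([342.2, 308.0], 10), ([406.5, 312.5], 12), ([339.5, 330.5], 12), ([402.2, 334.6], 12)]
w4 [([122.6, 104.3], 10), ([181.3, 110.4], 34), ([68.4, 116.9], 34), ([116.0, 118.3], 23), ([116.7, 128.9], 10), ([402.3, 151.1], 43), ([188.6, 158.4], 30), ([79.5, 163.8], 30), ([107.5, 171.5], 11), ([638.6, 192.0], 8), ([410.7, 231.4], 34), ([241.2, 290.2], 24), ([589.0, 293.5], 24), ([234.7, 309.4], 22), ([231.4, 319.8], 8)]
```

Run:
```python
from h import *
import pickle
def cen(l,n,px,z=16):
    d=pickle.load(open(n+".pkl","rb")); w=back(d,px,z); m=w.mean(0)
    print(l,n,np.round(m,1),"sides",[round(float(np.hypot(*(w[i]-w[j]))),1) for i,j in((0,1),(1,3),(3,2),(2,0))], "ang",[round(float(np.arctan((w[i]-w[j])[1]/(w[i]-w[j])[0])),3) for i,j in((0,2),(1,3))])
cen("med","w1",[[351.1,80.6],[355.1,128.8],[224.4,96.2],[233,143]])
cen("med","w2",[[387.7,255.5],[389.5,291],[278.3,266.5],[283.7,301.2]])
cen("fine","w2",[[407.9,16.9],[405.9,62.4],[299,19.5],[300.3,64.7]])
cen("fine","w3",[[432,201.4],[429,235.5],[337.7,203.3],[338,237.5]])
cen("slip","w2",[[382.5,164.8],[378.5,194],[308.1,159],[305.9,188.6]])
cen("slip","w3",[[406.5,312.5],[402.2,334.6],[342.2,308],[339.5,330.5]])
cen("oil","w3",[[464.8,61.6],[464,123.5],[290.8,80.7],[298.4,141.3]])
```

```text
med w1 [481.6 328.2] sides [58.3, 158.2, 58.1, 158.3] ang [0.113, 0.111]
med w2 [481.4 328.7] sides [58.0, 158.4, 57.8, 158.0] ang [0.112, 0.111]
fine w2 [464.8  12.1] sides [50.1, 128.3, 49.8, 128.2] ang [0.029, 0.026]
fine w3 [464.6  12.4] sides [49.8, 128.1, 49.9, 128.6] ang [0.024, 0.025]
slip w2 [472. 177.] sides [39.7, 98.2, 39.9, 98.1] ang [-0.074, -0.073]
slip w3 [471.6 177.4] sides [40.2, 98.3, 40.4, 98.4] ang [-0.082, -0.08]
oil w3 [ 480.1 -142.5] sides [74.0, 213.1, 74.0, 213.7] ang [0.111, 0.111]
```

```bash
python3 -c "
from h import *
go(472,177.5,50,-0.077-np.pi/2)"
```

```text
xyz [-0.17  0.33  3.07] rot [-0.001  0.    -0.01 ] now [475.1 175.6  80.7] q [ 0.68  0.39 -0.5   0.   -0.68  0.81] F [-0.4 -0.9 -0.2]
```

Call:
{"method": "apply_moves", "body": {"steps": [{"hand":0,"xyz":[-0.17,0.33,0],"delta_rot":[0,0,-0.01]},{"hand":0,"xyz":[-0.17,0.33,1.5],"delta_rot":[0,0,-0.01]},{"hand":0,"xyz":[-0.17,0.33,3],"delta_rot":[0,0,-0.01]},{"hand":0,"xyz":[-0.17,0.33,3],"delta_rot":[0,0,-0.01]},{"hand":0,"xyz":[-0.17,0.33,3],"delta_rot":[0,0,-0.01]}]}}

```text
clock: 9.52
position: [471.6, 177.5, 50.9]
ee_rot: [-0.679, 0.734, -0.0, 0.0]
contact_force: [0.7, -0.3, 0.2]
gripper_width: 26.8
```

```bash
python3 look.py w9 472 177.5 33.5 -0.077-np.pi/2
```

```text
xyz [0.03 0.01 1.78] rot [-0.002  0.001 -0.   ] now [472.1 177.8  51.3] q [ 0.68  0.43 -0.53  0.   -0.61  0.81] F [0.9 0.2 0.2]
```

View pics/w9.png

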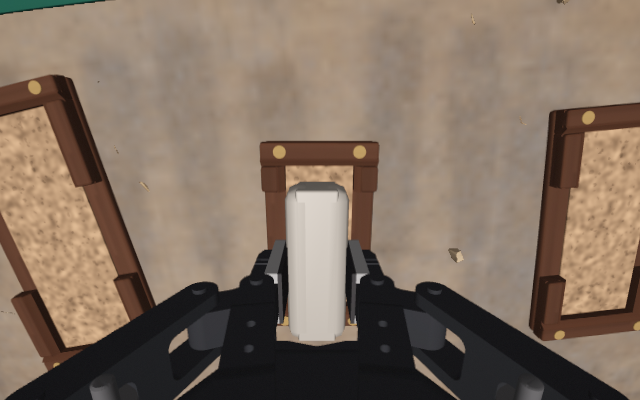

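Call:
{"method": "apply_moves", "body": {"steps": [{"hand":0,"xyz":[0,0,0.6],"delta_rot":[0,0,0]},{"hand":0,"xyz":[0,0,1.1],"delta_rot":[0,0,0]},{"hand":0,"xyz":[0,0,1.5],"delta_rot":[0,0,0]},{"hand":0,"xyz":[0,0,1.75],"delta_rot":[0,0,0]},{"hand":0,"xyz":[0,0,1.75],"delta_rot":[0,0,0]}]}}

```text
clock: 9.98
position: [471.5, 177.3, 32.6]
ee_rot: [-0.679, 0.734, -0.0, -0.0]
contact_force: [-1.1, -0.3, 3.1]
gripper_width: 26.6
```

```bash
python3 -c "
from h import *
go(472,177.5,33,-0.077-np.pi/2)"
```

```text
xyz [-0.02 -0.05 -0.04] rot [-0. -0. -0.] now [471.5 177.3  32.6] q [ 0.68  0.47 -0.54  0.   -0.56  0.81] F [-1.1 -0.3  3.1]
```

Contact at z=32.6 as predicted. Release and rise.

Call:
{"method": "apply_moves", "body": {"steps": [{"hand":0.5,"xyz":[0,0,0],"delta_rot":[0,0,0]},{"hand":0.5,"xyz":[0,0,0],"delta_rot":[0,0,0]},{"hand":0.6,"xyz":[0,0,0],"delta_rot":[0,0,0]},{"hand":0.6,"xyz":[0,0,0],"delta_rot":[0,0,0]},{"hand":1,"xyz":[0,0,-2],"delta_rot":[0,0,0]},{"hand":1,"xyz":[0,0,-5],"delta_rot":[0,0,0]},{"hand":1,"xyz":[0,0,-9],"delta_rot":[0,0,0]},{"hand":1,"xyz":[0,0,-13],"delta_rot":[0,0,0]},{"hand":1,"xyz":[0,0,-14],"delta_rot":[0,0,0]}]}}

```text
clock: 10.73
position: [474.4, 178.9, 179.0]
ee_rot: [-0.68, 0.734, -0.001, 0.006]
contact_force: [0.4, 1.2, -0.1]
gripper_width: 85.1
```

```bash
python3 look.py w10 667 -125 190 -1.64-np.pi/2
```

```text
xyz [ 28.82 -21.56  -1.14] rot [-0.002  0.013  1.563] now [474.2 179.  178.6] q [ 0.68  0.25 -0.39  0.   -0.91  0.81] F [ 1.  -0.3  0.4]
```

View pics/w10.png

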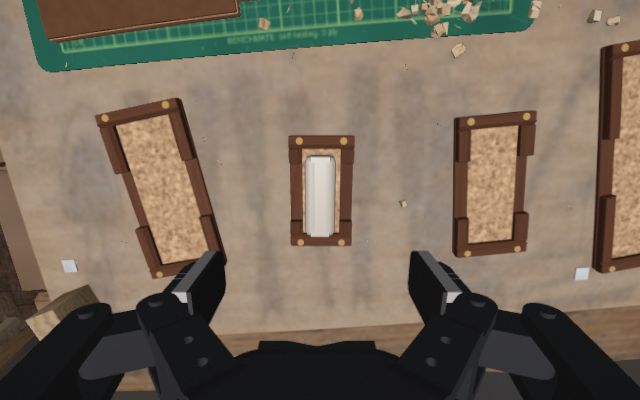

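Call:
{"method": "apply_moves", "body": {"steps": [{"hand":1,"xyz":[2.5,-2,-1],"delta_rot":[0,0,0.12]},{"hand":1,"xyz":[5,-4,-1],"delta_rot":[0,0,0.24]},{"hand":1,"xyz":[7.5,-6,-1],"delta_rot":[0,0,0.36]},{"hand":1,"xyz":[10,-8,-1],"delta_rot":[0,0,0.48]},{"hand":1,"xyz":[12.5,-9.5,-1],"delta_rot":[0,0,0.6]},{"hand":1,"xyz":[15,-11.5,-1],"delta_rot":[0,0,0.72]},{"hand":1,"xyz":[17.5,-13.5,-1],"delta_rot":[0,0,0.84]},{"hand":1,"xyz":[20,-15,-1],"delta_rot":[0,0,0.96]},{"hand":1,"xyz":[22.5,-17,-1],"delta_rot":[0,0,1.08]},{"hand":1,"xyz":[25,-19,-1],"delta_rot":[0,0,1.2]},{"hand":1,"xyz":[27,-20.5,-1],"delta_rot":[0,0,1.32]},{"hand":1,"xyz":[28.8,-21.5,-1],"delta_rot":[0,0,1.44]}]}}

```text
clock: 11.78
position: [664.1, -128.4, 180.8]
ee_rot: [-0.023, 1.0, 0.0, -0.001]
contact_force: [0.1, 0.3, 0.7]
gripper_width: 85.2
```

Call:
{"method": "apply_moves", "body": {"steps": [{"hand":1,"xyz":[0,0,0],"delta_rot":[0,0,0.09]},{"hand":1,"xyz":[0,0,0],"delta_rot":[0,0,0.12]},{"hand":1,"xyz":[0,0,0],"delta_rot":[0,0,0.12]},{"hand":1,"xyz":[0,0,0],"delta_rot":[0,0,0.12]}]}}

```text
clock: 12.12
position: [663.0, -126.6, 181.5]
ee_rot: [0.033, 0.999, 0.0, -0.001]
contact_force: [-0.3, -0.9, 0.7]
gripper_width: 85.1
```

```bash
python3 look.py w11
python3 - <<'E'
from bench import nets
from h import *
import pickle
d=pickle.load(open("w11.pkl","rb"))
m=nets.outline_of(d,"fine_stone")[0]
p=fitbox(d,m['pixels'],(666,-129,-1.65),105,38,58,80)
print(m['confidence'],np.round(p,3))
go(p[0],p[1],83.5,p[2]-np.pi/2)
E
```

```text
0.97 [ 6.66758e+02 -1.29353e+02 -1.65800e+00  2.70000e-02]
xyz [-0.39 -0.28  9.86] rot [ 0.    -0.001  0.021] now [ 663.2 -126.3  182.1] q [ 0.05  0.52  0.05 -0.   -1.1  -0.12] F [0.  0.6 0.6]
```

View pics/w11.png

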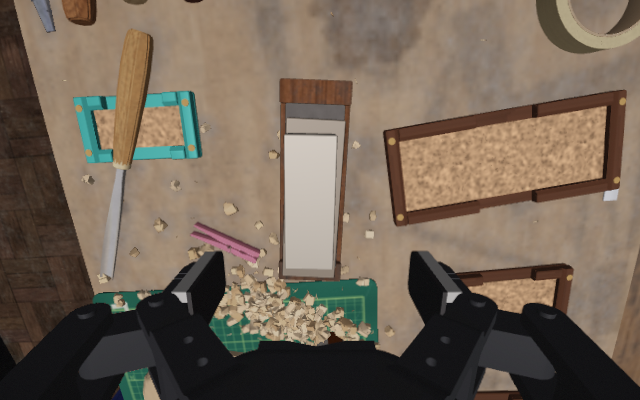

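Call:
{"method": "apply_moves", "body": {"steps": [{"hand":1,"xyz":[-0.39,-0.28,3],"delta_rot":[0,0,0.021]},{"hand":1,"xyz":[-0.39,-0.28,6],"delta_rot":[0,0,0.021]},{"hand":1,"xyz":[-0.39,-0.28,8.5],"delta_rot":[0,0,0.021]},{"hand":1,"xyz":[-0.39,-0.28,9.5],"delta_rot":[0,0,0.021]},{"hand":1,"xyz":[-0.39,-0.28,9.85],"delta_rot":[0,0,0.021]},{"hand":1,"xyz":[-0.39,-0.28,9.85],"delta_rot":[0,0,0.021]}]}}

```text
clock: 12.72
position: [667.2, -129.5, 83.8]
ee_rot: [0.043, 0.999, -0.0, -0.0]
contact_force: [-0.0, -0.8, -0.4]
gripper_width: 85.4
```

```bash
python3 look.py w12 666.8 -129.4 83.5 -1.658-np.pi/2
```

```text
xyz [0.12 0.01 0.16] rot [-0.     0.002  0.   ] now [ 668.  -129.6   85.1] q [ 0.05  0.62 -0.04  0.   -0.91 -0.13] F [ 0.  -0.7 -0.3]
```

View pics/w12.png

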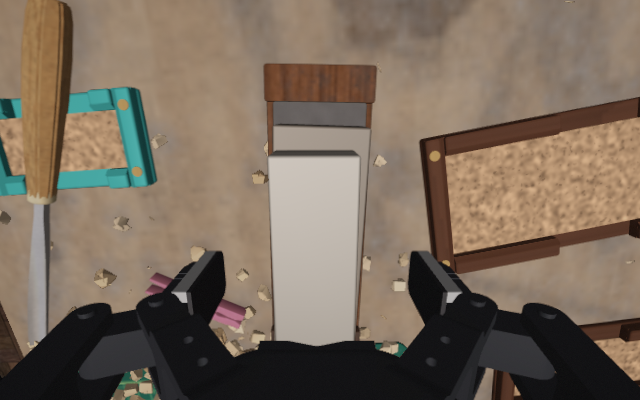

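Call:
{"method": "apply_moves", "body": {"steps": [{"hand":0,"xyz":[0.05,0,0.05],"delta_rot":[0,0,0]},{"hand":0,"xyz":[0.05,0,0.05],"delta_rot":[0,0,0]},{"hand":0,"xyz":[0.05,0,0.05],"delta_rot":[0,0,0]},{"hand":0,"xyz":[0.05,0,0.05],"delta_rot":[0,0,0]},{"hand":0,"xyz":[0.05,0,0.05],"delta_rot":[0,0,0]},{"hand":0,"xyz":[0.05,0,0.05],"delta_rot":[0,0,0]},{"hand":0,"xyz":[0.05,0,0.05],"delta_rot":[0,0,0]},{"hand":0,"xyz":[0.05,0,0.05],"delta_rot":[0,0,0]},{"hand":0,"xyz":[0.05,0,0.05],"delta_rot":[0,0,0]},{"hand":0,"xyz":[0.05,0,0.05],"delta_rot":[0,0,0]}]}}

```text
clock: 13.6
position: [667.5, -129.6, 85.0]
ee_rot: [0.044, 0.999, -0.0, 0.001]
contact_force: [-0.8, 1.4, 5.8]
gripper_width: 36.8
```

Call:
{"method": "apply_moves", "body": {"steps": [{"hand":0,"xyz":[0,0,-0.5],"delta_rot":[0,0,0]},{"hand":0,"xyz":[0,0,-1],"delta_rot":[0,0,0]},{"hand":0,"xyz":[0,0,-2],"delta_rot":[0,0,0]},{"hand":0,"xyz":[0,0,-3],"delta_rot":[0,0,0]},{"hand":0,"xyz":[0,0,-3],"delta_rot":[0,0,0]}]}}

```text
clock: 14.02
position: [668.0, -129.8, 116.4]
ee_rot: [0.044, 0.999, -0.0, 0.002]
contact_force: [0.1, -0.1, -0.8]
gripper_width: 36.4
```

```bash
python3 look.py w13 464.7 12.2 160 0.026-np.pi/2
```

```text
xyz [21.44 12.35 -4.53] rot [-0.003  0.003 -1.685] now [ 667.6 -129.7  115.4] q [ 0.05  0.59 -0.02  0.   -0.96 -0.13] F [ 0.5  0.6 -2.3]
```

View pics/w13.png

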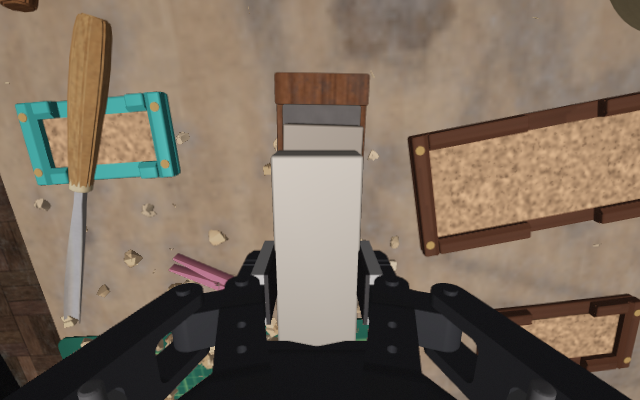

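Call:
{"method": "apply_moves", "body": {"steps": [{"hand":0,"xyz":[0,0,-3],"delta_rot":[0,0,-0.1]},{"hand":0,"xyz":[2,1,-4.5],"delta_rot":[0,0,-0.22]},{"hand":0,"xyz":[4,2.5,-4.5],"delta_rot":[0,0,-0.34]},{"hand":0,"xyz":[6,4,-4.5],"delta_rot":[0,0,-0.46]},{"hand":0,"xyz":[8,5,-4.5],"delta_rot":[0,0,-0.58]},{"hand":0,"xyz":[10,6,-4.5],"delta_rot":[0,0,-0.7]},{"hand":0,"xyz":[12,7,-4.5],"delta_rot":[0,0,-0.82]},{"hand":0,"xyz":[14,8,-4.5],"delta_rot":[0,0,-0.94]},{"hand":0,"xyz":[16,9.5,-4.5],"delta_rot":[0,0,-1.06]},{"hand":0,"xyz":[18,10.5,-4.5],"delta_rot":[0,0,-1.18]},{"hand":0,"xyz":[20,11.5,-4.5],"delta_rot":[0,0,-1.3]},{"hand":0,"xyz":[21.4,12.3,-4.5],"delta_rot":[0,0,-1.42]}]}}

```text
clock: 15.07
position: [462.2, 12.2, 158.4]
ee_rot: [-0.62, 0.784, 0.0, -0.0]
contact_force: [-0.3, 0.2, -1.6]
gripper_width: 36.7
```

```bash
python3 -c "
from h import *
go(464.7,12.2,80,0.026-np.pi/2)"
```

```text
xyz [-0.06 -0.26  7.84] rot [ 0.001  0.    -0.259] now [462.2  12.2 158.4] q [ 0.38  0.21 -0.51 -0.   -0.85  0.96] F [-0.3  0.2 -1.6]
```

Call:
{"method": "apply_moves", "body": {"steps": [{"hand":0,"xyz":[-0.06,-0.26,0],"delta_rot":[0,0,-0.12]},{"hand":0,"xyz":[-0.06,-0.26,2],"delta_rot":[0,0,-0.24]},{"hand":0,"xyz":[-0.06,-0.26,5],"delta_rot":[0,0,-0.259]},{"hand":0,"xyz":[-0.06,-0.26,7.8],"delta_rot":[0,0,-0.259]},{"hand":0,"xyz":[-0.06,-0.26,7.8],"delta_rot":[0,0,-0.259]},{"hand":0,"xyz":[-0.06,-0.26,7.8],"delta_rot":[0,0,-0.259]}]}}

```text
clock: 15.57
position: [466.2, 11.3, 79.9]
ee_rot: [0.714, -0.7, -0.001, 0.002]
contact_force: [1.0, 1.0, -1.2]
gripper_width: 36.6
```

```bash
python3 look.py w14 464.7 12.2 52 0.026-np.pi/2
python3 - <<'E'
from bench import nets
from h import *
import pickle
d=pickle.load(open("w14.pkl","rb"))
m=nets.outline_of(d,"fine_stone")
for q in m[:2]:
  w=np.argwhere(q['pixels'])[:,::-1]; print(q['confidence'],w.min(0),w.max(0))
E
```

```text
xyz [-0.05  0.28  2.92] rot [-0.    -0.    -0.005] now [467.5  11.8  81.2] q [ 0.37  0.34 -0.59  0.   -0.64  1.22] F [ 0.9  0.2 -1.3]
0.72 [270 150] [363 345]
```

View pics/w14.png

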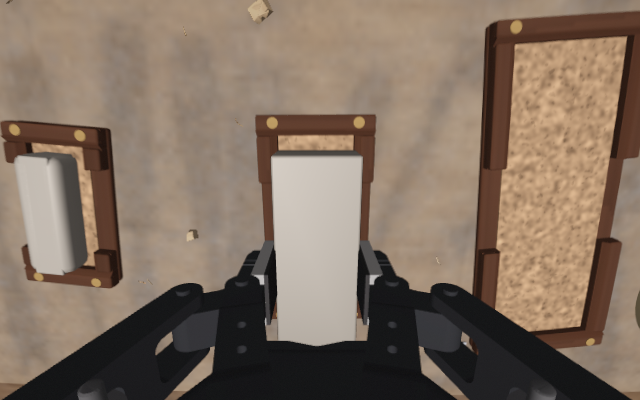

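Run:
```python
from h import *
import pickle
d=pickle.load(open("w14.pkl","rb"))
print(back(d,[[273,156],[362,156]],77), back(d,[[271,123],[357.5,123]],16).mean(0)-64*np.array([1,.026]))
d=pickle.load(open("w13.pkl","rb"));print(back(d,[[273,156],[362,156]],112))
```

```text
[[517.09712895  30.33332623]
 [517.84219228  -5.11213207]] [464.63234803  12.80874593]
[[ 679.55048979 -183.03574939]
 [ 643.71783419 -179.94323041]]
```

Call:
{"method": "apply_moves", "body": {"steps": [{"hand":0,"xyz":[-0.05,0.28,0],"delta_rot":[0,0,-0.005]},{"hand":0,"xyz":[-0.05,0.28,1.5],"delta_rot":[0,0,-0.005]},{"hand":0,"xyz":[-0.05,0.28,2.8],"delta_rot":[0,0,-0.005]},{"hand":0,"xyz":[-0.05,0.28,2.8],"delta_rot":[0,0,-0.005]},{"hand":0,"xyz":[-0.05,0.28,2.8],"delta_rot":[0,0,-0.005]}]}}

```text
clock: 16.08
position: [464.4, 12.2, 53.3]
ee_rot: [0.716, -0.698, 0.0, -0.0]
contact_force: [0.2, -0.2, -0.9]
gripper_width: 36.6
```

```bash
python3 look.py w15 464.7 12.2 35 0.026-np.pi/2
```

```text
xyz [0.02 0.01 1.87] rot [-0.002  0.    -0.   ] now [464.8  12.4  53.7] q [ 0.38  0.38 -0.62  0.   -0.56  1.22] F [ 0.3 -0.2 -2.1]
```

View pics/w15.png

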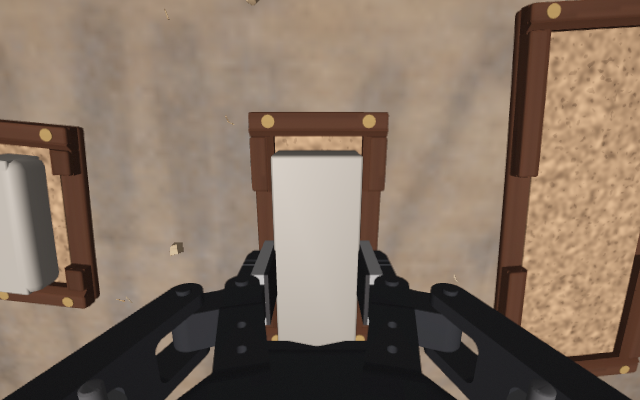

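Call:
{"method": "apply_moves", "body": {"steps": [{"hand":0,"xyz":[0,-0.05,0.6],"delta_rot":[0,0,0]},{"hand":0,"xyz":[0,-0.05,1.1],"delta_rot":[0,0,0]},{"hand":0,"xyz":[0,-0.05,1.5],"delta_rot":[0,0,0]},{"hand":0,"xyz":[0,-0.05,1.8],"delta_rot":[0,0,0]},{"hand":0,"xyz":[0,-0.05,1.9],"delta_rot":[0,0,0]},{"hand":0,"xyz":[0,-0.05,1.9],"delta_rot":[0,0,0]}]}}

```text
clock: 16.63
position: [464.5, 12.1, 34.9]
ee_rot: [0.716, -0.698, 0.0, 0.0]
contact_force: [-4.1, -0.2, 15.0]
gripper_width: 36.1
```

```bash
python3 -c "
from h import *
go(464.7,12.2,33,0.026-np.pi/2)"
```

```text
xyz [-0.01 -0.02  0.19] rot [ 0. -0. -0.] now [464.5  12.1  34.9] q [ 0.38  0.42 -0.64  0.   -0.52  1.22] F [-4.1 -0.2 15. ]
```

Seated with 15 N at z=34.9 (offset 26.9, as at the pick-up). Release.

Call:
{"method": "apply_moves", "body": {"steps": [{"hand":0.6,"xyz":[0,0,-0.1],"delta_rot":[0,0,0]},{"hand":0.6,"xyz":[0,0,-0.1],"delta_rot":[0,0,0]},{"hand":0.7,"xyz":[0,0,-0.1],"delta_rot":[0,0,0]},{"hand":0.7,"xyz":[0,0,-0.1],"delta_rot":[0,0,0]},{"hand":1,"xyz":[0,0,-2],"delta_rot":[0,0,0]},{"hand":1,"xyz":[0,0,-5],"delta_rot":[0,0,0]},{"hand":1,"xyz":[0,0,-9],"delta_rot":[0,0,0]},{"hand":1,"xyz":[0,0,-13],"delta_rot":[0,0,0]},{"hand":1,"xyz":[0,0,-15],"delta_rot":[0,0,0]},{"hand":1,"xyz":[0,0,-15],"delta_rot":[0,0,0]}]}}

```text
clock: 17.47
position: [467.5, 12.9, 188.6]
ee_rot: [0.716, -0.698, 0.003, -0.005]
contact_force: [0.1, -0.1, 0.2]
gripper_width: 85.5
```

```bash
python3 look.py w16 666 -122 180 -1.66-np.pi/2;  python3 - <<'E'
from bench import nets
from h import *
import pickle
d=pickle.load(open("w16.pkl","rb"))
for l,p in (("fine_stone",(464.7,12.2,.026,105,38,8,30)),("slip_stone",(472,177.5,-.077,75,28,8,28))):
  for m in nets.outline_of(d,l)[:2]:
    print(l,m['confidence'],np.round(fitbox(d,m['pixels'],p[:3],*p[3:]),3))
E
```

```text
xyz [ 13.97 -19.66   0.68] rot [-0.003  0.006  1.685] now [465.9  12.6 185.9] q [ 0.38  0.18 -0.47  0.   -0.92  1.22] F [-0.9 -0.5 -1.3]
fine_stone 0.55 [4.63431e+02 1.29180e+01 2.80000e-02 2.40000e-02]
slip_stone 0.69 [ 4.71366e+02  1.77138e+02 -9.60000e-02  1.64000e-01]
```

View pics/w16.png

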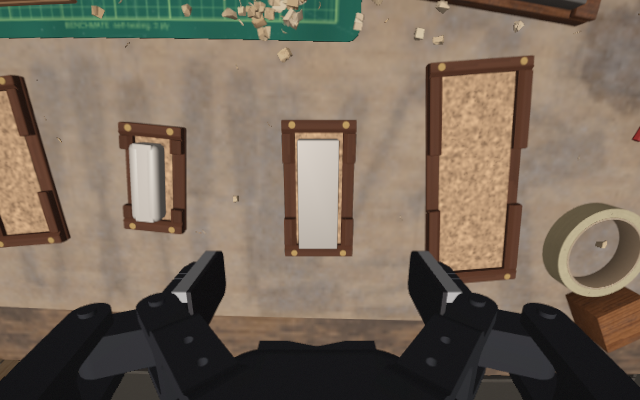

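Call:
{"method": "apply_moves", "body": {"steps": [{"hand":1,"xyz":[1,-1.5,0.5],"delta_rot":[0,0,0.12]},{"hand":1,"xyz":[2,-3,0.5],"delta_rot":[0,0,0.24]},{"hand":1,"xyz":[3.5,-5,0.5],"delta_rot":[0,0,0.36]},{"hand":1,"xyz":[5,-7,0.5],"delta_rot":[0,0,0.48]},{"hand":1,"xyz":[6.5,-9,0.5],"delta_rot":[0,0,0.6]},{"hand":1,"xyz":[8,-11,0.5],"delta_rot":[0,0,0.72]},{"hand":1,"xyz":[9.5,-13,0.5],"delta_rot":[0,0,0.84]},{"hand":1,"xyz":[11,-15,0.5],"delta_rot":[0,0,0.96]},{"hand":1,"xyz":[12,-17,0.5],"delta_rot":[0,0,1.08]},{"hand":1,"xyz":[13,-18.5,0.5],"delta_rot":[0,0,1.2]},{"hand":1,"xyz":[14,-19.6,0.5],"delta_rot":[0,0,1.32]},{"hand":1,"xyz":[14,-19.6,0.5],"delta_rot":[0,0,1.44]}]}}

```text
clock: 18.62
position: [664.8, -124.5, 174.5]
ee_rot: [-0.074, 0.997, -0.0, -0.002]
contact_force: [0.7, 0.4, 0.4]
gripper_width: 85.5
```

Call:
{"method": "apply_moves", "body": {"steps": [{"hand":1,"xyz":[0,0,0],"delta_rot":[0,0,0.12]},{"hand":1,"xyz":[0,0,0],"delta_rot":[0,0,0.24]},{"hand":1,"xyz":[0,0,0],"delta_rot":[0,0,0.24]},{"hand":1,"xyz":[0,0,0],"delta_rot":[0,0,0.24]}]}}

```text
clock: 18.95
position: [663.3, -122.8, 176.1]
ee_rot: [0.041, 0.999, -0.0, -0.002]
contact_force: [0.3, 0.5, 0.0]
gripper_width: 85.3
```

```bash
python3 look.py w17
python3 - <<'E'
from bench import nets
from h import *
import pickle
d=pickle.load(open("w17.pkl","rb"))
m=nets.outline_of(d,"medium_stone")[0]
p=fitbox(d,m['pixels'],(666,-125,-1.68),135,46,34,58)
print(m['confidence'],np.round(p,3))
go(p[0],p[1],61,p[2]-np.pi/2)
E
```

```text
0.83 [ 6.65667e+02 -1.25176e+02 -1.68800e+00  2.30000e-02]
xyz [-0.25 -0.22 11.62] rot [-0.    -0.002  0.035] now [ 663.6 -122.8  177.2] q [ 0.06  0.53  0.04 -0.   -1.09 -0.14] F [-0.  -0.7  0.5]
```

View pics/w17.png

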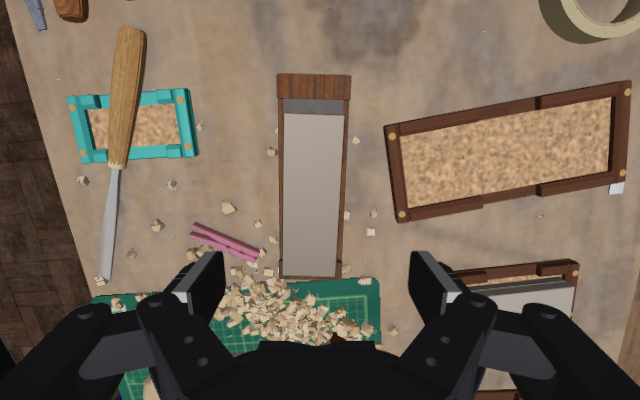

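Call:
{"method": "apply_moves", "body": {"steps": [{"hand":1,"xyz":[-0.25,-0.22,4],"delta_rot":[0,0,0.035]},{"hand":1,"xyz":[-0.25,-0.22,8],"delta_rot":[0,0,0.035]},{"hand":1,"xyz":[-0.25,-0.22,10],"delta_rot":[0,0,0.035]},{"hand":1,"xyz":[-0.25,-0.22,11.2],"delta_rot":[0,0,0.035]},{"hand":1,"xyz":[-0.25,-0.22,11.6],"delta_rot":[0,0,0.035]},{"hand":1,"xyz":[-0.25,-0.22,11.6],"delta_rot":[0,0,0.035]}]}}

```text
clock: 19.55
position: [666.5, -125.3, 62.0]
ee_rot: [0.059, 0.998, -0.0, -0.0]
contact_force: [-0.2, 0.0, 0.3]
gripper_width: 85.5
```

```bash
python3 look.py w18 665.7 -125.2 60.5 -1.688-np.pi/2
```

```text
xyz [ 0.16 -0.01  0.3 ] rot [-0.     0.002 -0.001] now [ 667.3 -125.3   63.5] q [ 0.05  0.64 -0.06  0.   -0.86 -0.17] F [-0.8  1.   0.5]
```

View pics/w18.png

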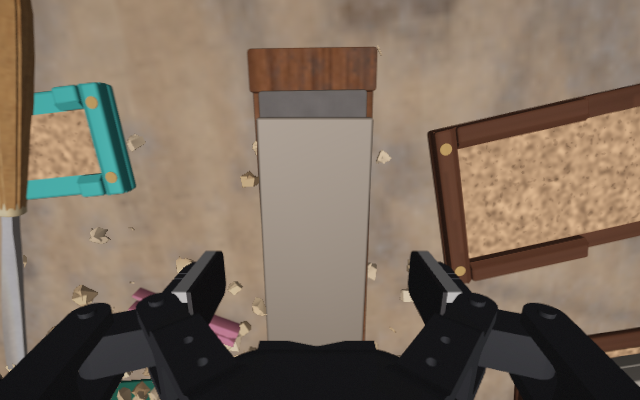

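Call:
{"method": "apply_moves", "body": {"steps": [{"hand":1,"xyz":[0.1,0,0.2],"delta_rot":[0,0,0]},{"hand":0,"xyz":[0.1,0,0.2],"delta_rot":[0,0,0]},{"hand":0,"xyz":[0.1,0,0.2],"delta_rot":[0,0,0]},{"hand":0,"xyz":[0.1,0,0.2],"delta_rot":[0,0,0]},{"hand":0,"xyz":[0.1,0,0.2],"delta_rot":[0,0,0]},{"hand":0,"xyz":[0.1,0,0.2],"delta_rot":[0,0,0]},{"hand":0,"xyz":[0.1,0,0.2],"delta_rot":[0,0,0]},{"hand":0,"xyz":[0.1,0,0.2],"delta_rot":[0,0,0]},{"hand":0,"xyz":[0.1,0,0.2],"delta_rot":[0,0,0]},{"hand":0,"xyz":[0.1,0,0.2],"delta_rot":[0,0,0]}]}}

```text
clock: 20.43
position: [666.5, -125.1, 62.1]
ee_rot: [0.059, 0.998, -0.0, 0.002]
contact_force: [0.1, 1.4, 5.6]
gripper_width: 44.8
```

Call:
{"method": "apply_moves", "body": {"steps": [{"hand":0,"xyz":[0,0,-0.5],"delta_rot":[0,0,0]},{"hand":0,"xyz":[0,0,-1],"delta_rot":[0,0,0]},{"hand":0,"xyz":[0,0,-2],"delta_rot":[0,0,0]},{"hand":0,"xyz":[0,0,-3],"delta_rot":[0,0,0]},{"hand":0,"xyz":[0,0,-3],"delta_rot":[0,0,0]}]}}

```text
clock: 20.85
position: [666.8, -125.3, 93.3]
ee_rot: [0.059, 0.998, -0.0, 0.002]
contact_force: [0.4, -0.3, -1.0]
gripper_width: 44.7
```

```bash
python3 look.py w19 481.5 328.4 160 0.112-np.pi/2
```

```text
xyz [23.71 42.85 -6.83] rot [-0.003  0.003 -1.802] now [ 666.3 -125.2   92.3] q [ 0.05  0.61 -0.04  0.   -0.91 -0.17] F [ 0.4  0.3 -3.4]
```

View pics/w19.png

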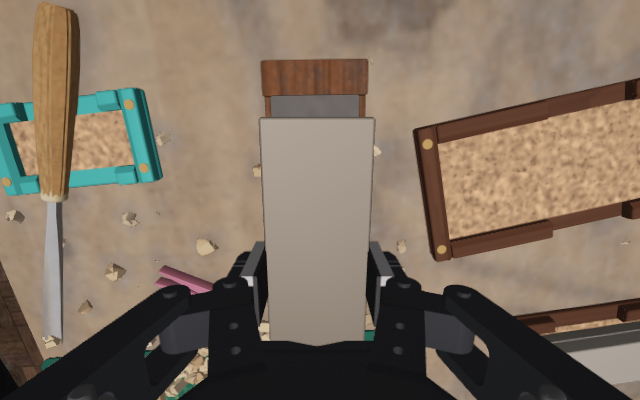

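Call:
{"method": "apply_moves", "body": {"steps": [{"hand":0,"xyz":[0,0,-4],"delta_rot":[0,0,-0.06]},{"hand":0,"xyz":[0,0,-8],"delta_rot":[0,0,-0.16]},{"hand":0,"xyz":[1.5,2,-10],"delta_rot":[0,0,-0.28]},{"hand":0,"xyz":[3,5,-10],"delta_rot":[0,0,-0.4]},{"hand":0,"xyz":[5,8,-10],"delta_rot":[0,0,-0.52]},{"hand":0,"xyz":[7,11,-10],"delta_rot":[0,0,-0.64]},{"hand":0,"xyz":[9,14.5,-10],"delta_rot":[0,0,-0.76]},{"hand":0,"xyz":[11,18,-10],"delta_rot":[0,0,-0.88]},{"hand":0,"xyz":[13,21.5,-10],"delta_rot":[0,0,-1.0]},{"hand":0,"xyz":[15,25,-10],"delta_rot":[0,0,-1.12]},{"hand":0,"xyz":[17,28.5,-10],"delta_rot":[0,0,-1.24]},{"hand":0,"xyz":[18.5,32,-10],"delta_rot":[0,0,-1.36]}]}}

```text
clock: 21.9
position: [517.6, 215.9, 190.5]
ee_rot: [-0.584, 0.812, 0.0, -0.0]
contact_force: [0.8, 0.1, -2.3]
gripper_width: 44.4
```

```bash
python3 -c "
from h import *
go(481.5,328.4,150,0.112-np.pi/2)"
```

```text
xyz [-9.52  7.    4.05] rot [ 0.001 -0.    -0.436] now [517.6 215.9 190.5] q [ 0.68  0.33 -0.24 -0.   -1.    0.56] F [ 0.8  0.1 -2.3]
```

Call:
{"method": "apply_moves", "body": {"steps": [{"hand":0,"xyz":[-2.5,2,0.5],"delta_rot":[0,0,-0.12]},{"hand":0,"xyz":[-5,4,1],"delta_rot":[0,0,-0.24]},{"hand":0,"xyz":[-7.5,5.5,2],"delta_rot":[0,0,-0.36]},{"hand":0,"xyz":[-9.5,7,4],"delta_rot":[0,0,-0.436]},{"hand":0,"xyz":[-9.5,7,7],"delta_rot":[0,0,-0.436]},{"hand":0,"xyz":[-9.5,7,10],"delta_rot":[0,0,-0.436]},{"hand":0,"xyz":[-9.5,7,11],"delta_rot":[0,0,-0.436]},{"hand":0,"xyz":[-9.5,7,11],"delta_rot":[0,0,-0.436]},{"hand":0,"xyz":[-9.5,7,11],"delta_rot":[0,0,-0.436]}]}}

```text
clock: 22.65
position: [484.7, 327.1, 80.9]
ee_rot: [0.744, -0.669, 0.0, 0.0]
contact_force: [-0.2, 0.2, -0.7]
gripper_width: 44.7
```

```bash
python3 look.py w20 481.5 328.4 53 0.112-np.pi/2
```

```text
xyz [-0.11  0.38  2.9 ] rot [-0.002  0.001 -0.006] now [485.3 327.6  82. ] q [ 0.87  0.49 -0.3   0.   -0.77  0.81] F [ 0.4  0.1 -2.5]
```

View pics/w20.png

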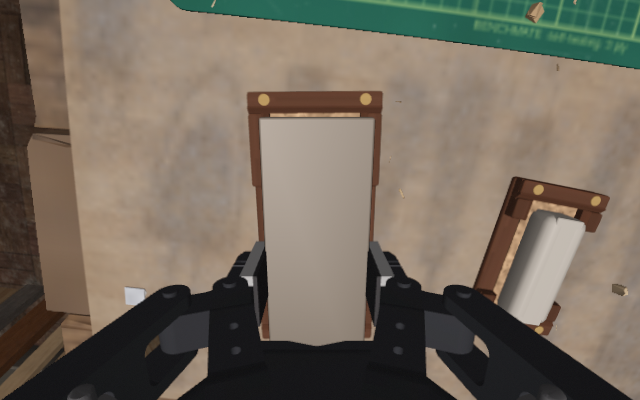

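Run:
```python
from h import *
import pickle
u=np.array([np.cos(.112),np.sin(.112)])
d=pickle.load(open("w20.pkl","rb"))
print(back(d,[[260,119],[375,119]],78).mean(0)-67.5*u, back(d,[[264,99.5],[366,99.5]],16).mean(0)-79*u)
```

```text
[482.93614808 326.89537592] [481.52797594 327.92376721]
```

Call:
{"method": "apply_moves", "body": {"steps": [{"hand":0,"xyz":[-0.11,0.35,0],"delta_rot":[0,0,-0.006]},{"hand":0,"xyz":[-0.11,0.35,1.5],"delta_rot":[0,0,-0.006]},{"hand":0,"xyz":[-0.11,0.35,2.8],"delta_rot":[0,0,-0.006]},{"hand":0,"xyz":[-0.11,0.35,2.8],"delta_rot":[0,0,-0.006]},{"hand":0,"xyz":[-0.11,0.35,2.8],"delta_rot":[0,0,-0.006]}]}}

```text
clock: 23.12
position: [480.9, 327.9, 53.5]
ee_rot: [0.746, -0.666, 0.0, -0.001]
contact_force: [0.9, -0.2, -2.2]
gripper_width: 44.8
```

```bash
python3 look.py w21 481.5 328.4 36 0.112-np.pi/2
```

```text
xyz [ 0.   -0.02  1.8 ] rot [-0.002  0.001  0.001] now [481.3 328.4  54. ] q [ 0.88  0.53 -0.33  0.   -0.71  0.81] F [-0.4  1.1 -2.7]
```

View pics/w21.png

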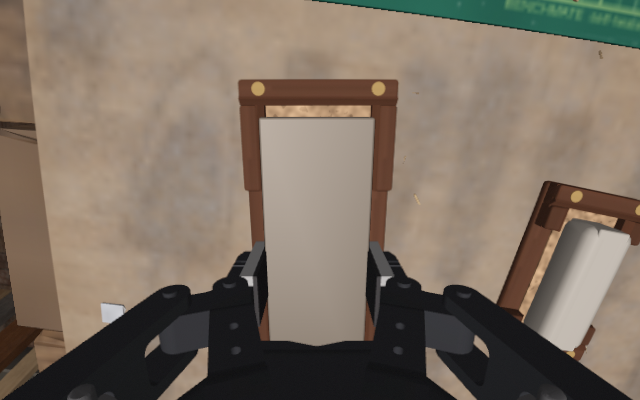

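Call:
{"method": "apply_moves", "body": {"steps": [{"hand":0,"xyz":[0,-0.1,0.6],"delta_rot":[0,0,0]},{"hand":0,"xyz":[0,-0.1,1.1],"delta_rot":[0,0,0]},{"hand":0,"xyz":[0,-0.1,1.5],"delta_rot":[0,0,0]},{"hand":0,"xyz":[0,-0.1,1.75],"delta_rot":[0,0,0]},{"hand":0,"xyz":[0,-0.1,1.85],"delta_rot":[0,0,0]},{"hand":0,"xyz":[0,-0.1,1.85],"delta_rot":[0,0,0]}]}}

```text
clock: 23.67
position: [481.5, 327.9, 36.1]
ee_rot: [0.746, -0.666, 0.0, 0.0]
contact_force: [-4.7, -2.0, 10.7]
gripper_width: 44.6
```

```bash
python3 -c "
from h import *
go(481.5,328.4,33,0.112-np.pi/2)"
```

```text
xyz [-0.05 -0.    0.31] rot [-0.    -0.     0.001] now [481.5 327.9  36.1] q [ 0.88  0.55 -0.34  0.   -0.67  0.81] F [-4.7 -2.  10.7]
```

Call:
{"method": "apply_moves", "body": {"steps": [{"hand":0.7,"xyz":[0,0,-0.1],"delta_rot":[0,0,0]},{"hand":0.7,"xyz":[0,0,-0.1],"delta_rot":[0,0,0]},{"hand":0.8,"xyz":[0,0,-0.1],"delta_rot":[0,0,0]},{"hand":0.8,"xyz":[0,0,-0.1],"delta_rot":[0,0,0]},{"hand":1,"xyz":[0,0,-2],"delta_rot":[0,0,0]},{"hand":1,"xyz":[0,0,-5],"delta_rot":[0,0,0]},{"hand":1,"xyz":[0,0,-9],"delta_rot":[0,0,0]},{"hand":1,"xyz":[0,0,-13],"delta_rot":[0,0,0]},{"hand":1,"xyz":[0,0,-15],"delta_rot":[0,0,0]},{"hand":1,"xyz":[0,0,-15],"delta_rot":[0,0,0]}]}}

```text
clock: 24.5
position: [484.0, 330.1, 190.2]
ee_rot: [0.746, -0.666, 0.001, -0.006]
contact_force: [0.6, 1.1, -0.7]
gripper_width: 85.6
```

```bash
python3 look.py w22 662 -110 190 -1.66-np.pi/2;  python3 - <<'E'
from bench import nets
from h import *
import pickle
d=pickle.load(open("w22.pkl","rb"))
for l,p in (("medium_stone",(481.5,328.2,.112,135,46,8,32)),):
  for m in nets.outline_of(d,l)[:2]:
    print(l,m['confidence'],np.round(fitbox(d,m['pixels'],p[:3],*p[3:]),3))
E
```

```text
xyz [ 45.64 -12.9   -0.44] rot [0.    0.007 1.772] now [482.6 329.  187. ] q [ 0.88  0.37 -0.19  0.   -1.    0.81] F [1.2 0.2 0.5]
medium_stone 0.75 [4.80931e+02 3.28792e+02 1.14000e-01 1.90000e-02]
```

View pics/w22.png

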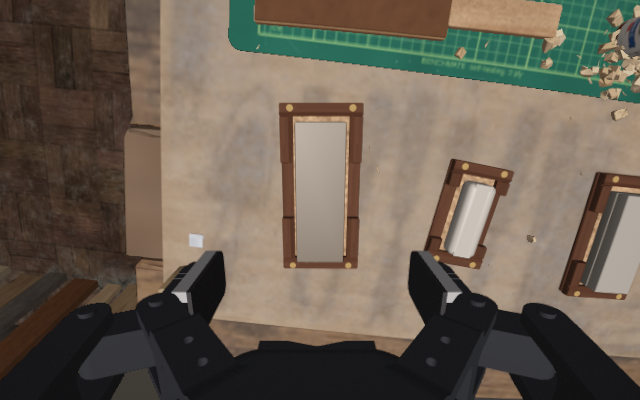

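Call:
{"method": "apply_moves", "body": {"steps": [{"hand":1,"xyz":[3.8,-1.1,-0.4],"delta_rot":[0,0,0.12]},{"hand":1,"xyz":[7.6,-2.2,-0.4],"delta_rot":[0,0,0.24]},{"hand":1,"xyz":[11.4,-3.3,-0.4],"delta_rot":[0,0,0.36]},{"hand":1,"xyz":[15.2,-4.4,-0.4],"delta_rot":[0,0,0.48]},{"hand":1,"xyz":[19,-5.5,-0.4],"delta_rot":[0,0,0.6]},{"hand":1,"xyz":[22.8,-6.6,-0.4],"delta_rot":[0,0,0.72]},{"hand":1,"xyz":[26.6,-7.7,-0.4],"delta_rot":[0,0,0.84]},{"hand":1,"xyz":[30.4,-8.8,-0.4],"delta_rot":[0,0,0.96]},{"hand":1,"xyz":[34.2,-9.9,-0.4],"delta_rot":[0,0,1.08]},{"hand":1,"xyz":[38,-11,-0.4],"delta_rot":[0,0,1.2]},{"hand":1,"xyz":[41.8,-12,-0.4],"delta_rot":[0,0,1.32]},{"hand":1,"xyz":[45.6,-12.9,-0.4],"delta_rot":[0,0,1.44]}]}}

```text
clock: 25.6
position: [660.4, -112.6, 185.1]
ee_rot: [-0.118, 0.993, 0.0, -0.002]
contact_force: [1.2, 0.7, 0.8]
gripper_width: 85.3
```

Call:
{"method": "apply_moves", "body": {"steps": [{"hand":1,"xyz":[0,0,0],"delta_rot":[0,0,0.12]},{"hand":1,"xyz":[0,0,0],"delta_rot":[0,0,0.24]},{"hand":1,"xyz":[0,0,0],"delta_rot":[0,0,0.33]},{"hand":1,"xyz":[0,0,0],"delta_rot":[0,0,0.33]},{"hand":1,"xyz":[0,0,0],"delta_rot":[0,0,0.33]}]}}

```text
clock: 26.02
position: [660.1, -110.8, 185.8]
ee_rot: [0.042, 0.999, -0.0, -0.002]
contact_force: [0.4, 0.3, 0.8]
gripper_width: 85.6
```

```bash
python3 look.py w23
python3 - <<'E'
from bench import nets
from h import *
import pickle
d=pickle.load(open("w23.pkl","rb"))
for m in nets.outline_of(d,"oilstone")[:2]:
    p=fitbox(d,m['pixels'],(665,-125,-1.64),190,62,0,20)
    print(m['confidence'],np.round(p,3))
p=fitbox(d,nets.outline_of(d,"oilstone")[0]['pixels'],(665,-125,-1.64),190,62,0,24);print(np.round(p,3))
go(p[0],p[1],35,p[2]-np.pi/2)
E
```

```text
0.55 [ 6.65075e+02 -1.29321e+02 -1.67100e+00  2.60000e-02]
[ 6.65254e+02 -1.29039e+02 -1.67100e+00  4.50000e-02]
xyz [-0.65 -1.81 15.22] rot [-0.    -0.001  0.015] now [ 660.6 -110.5  187.2] q [ 0.08  0.51  0.04 -0.   -1.1  -0.16] F [-1.2  0.2 -0.6]
```

View pics/w23.png

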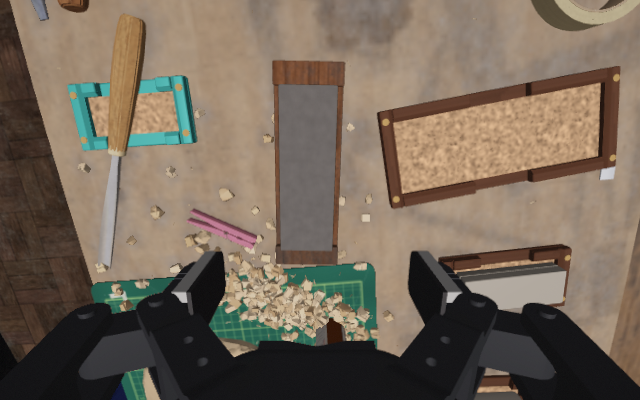

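Call:
{"method": "apply_moves", "body": {"steps": [{"hand":1,"xyz":[-0.6,-1.8,4],"delta_rot":[0,0,0.015]},{"hand":1,"xyz":[-0.6,-1.8,8],"delta_rot":[0,0,0.015]},{"hand":1,"xyz":[-0.6,-1.8,11],"delta_rot":[0,0,0.015]},{"hand":1,"xyz":[-0.6,-1.8,13],"delta_rot":[0,0,0.015]},{"hand":1,"xyz":[-0.6,-1.8,14.2],"delta_rot":[0,0,0.015]},{"hand":1,"xyz":[-0.6,-1.8,14.4],"delta_rot":[0,0,0.015]},{"hand":1,"xyz":[-0.6,-1.8,14.4],"delta_rot":[0,0,0.015]}]}}

```text
clock: 26.75
position: [665.5, -129.0, 43.9]
ee_rot: [0.05, 0.999, -0.0, -0.0]
contact_force: [0.3, 0.4, 0.5]
gripper_width: 85.2
```

```bash
python3 look.py w24 665.2 -129.2 42.5 -1.671-np.pi/2
```

```text
xyz [ 0.11 -0.02  0.28] rot [-0.     0.002 -0.001] now [ 666.3 -129.1   45.3] q [ 0.05  0.66 -0.08  0.   -0.83 -0.15] F [ 0.  -1.   0.6]
```

View pics/w24.png

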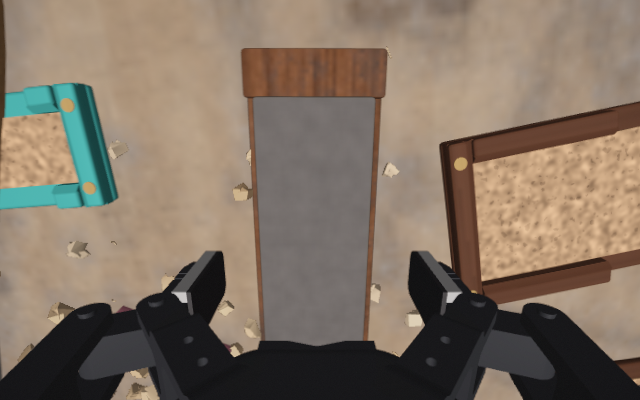

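Call:
{"method": "apply_moves", "body": {"steps": [{"hand":1,"xyz":[0.05,0,0.15],"delta_rot":[0,0,0]},{"hand":0,"xyz":[0.05,0,0.15],"delta_rot":[0,0,0]},{"hand":0,"xyz":[0.05,0,0.15],"delta_rot":[0,0,0]},{"hand":0,"xyz":[0.05,0,0.15],"delta_rot":[0,0,0]},{"hand":0,"xyz":[0.05,0,0.15],"delta_rot":[0,0,0]},{"hand":0,"xyz":[0.05,0,0.15],"delta_rot":[0,0,0]},{"hand":0,"xyz":[0.05,0,0.15],"delta_rot":[0,0,0]},{"hand":0,"xyz":[0.05,0,0.15],"delta_rot":[0,0,0]},{"hand":0,"xyz":[0.05,0,0.15],"delta_rot":[0,0,0]},{"hand":0,"xyz":[0.05,0,0.15],"delta_rot":[0,0,0]}]}}

```text
clock: 27.63
position: [666.2, -129.1, 44.4]
ee_rot: [0.051, 0.999, -0.0, 0.002]
contact_force: [0.2, 0.4, 6.0]
gripper_width: 48.2
```

Call:
{"method": "apply_moves", "body": {"steps": [{"hand":0,"xyz":[0,0,-0.5],"delta_rot":[0,0,0]},{"hand":0,"xyz":[0,0,-1],"delta_rot":[0,0,0]},{"hand":0,"xyz":[0,0,-2],"delta_rot":[0,0,0]},{"hand":0,"xyz":[0,0,-3],"delta_rot":[0,0,0]},{"hand":0,"xyz":[0,0,-3],"delta_rot":[0,0,0]}]}}

```text
clock: 28.05
position: [666.1, -129.4, 75.0]
ee_rot: [0.051, 0.999, -0.0, 0.002]
contact_force: [1.2, 0.6, -4.3]
gripper_width: 48.1
```

```bash
python3 look.py w25 480.1 -142.5 130 0.111-np.pi/2
```

```text
xyz [18.32 -3.21 -5.64] rot [-0.003  0.003 -1.784] now [ 665.8 -129.2   74.2] q [ 0.05  0.63 -0.06  0.   -0.88 -0.15] F [-0.4  0.2 -5. ]
```

View pics/w25.png

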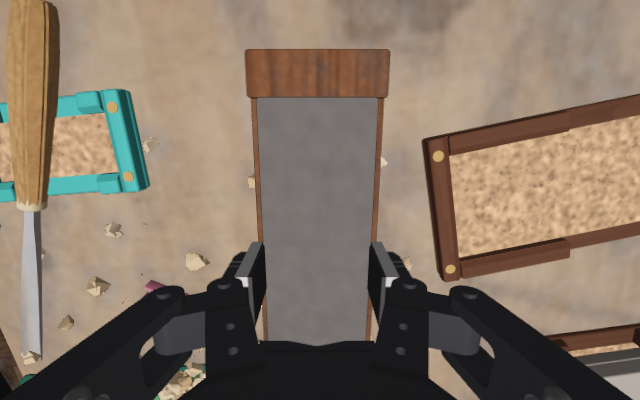

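Call:
{"method": "apply_moves", "body": {"steps": [{"hand":0,"xyz":[0,0,-3],"delta_rot":[0,0,-0.06]},{"hand":0,"xyz":[1,0,-5.6],"delta_rot":[0,0,-0.18]},{"hand":0,"xyz":[3,-0.5,-5.6],"delta_rot":[0,0,-0.3]},{"hand":0,"xyz":[5,-0.8,-5.6],"delta_rot":[0,0,-0.42]},{"hand":0,"xyz":[7,-1,-5.6],"delta_rot":[0,0,-0.54]},{"hand":0,"xyz":[9,-1.5,-5.6],"delta_rot":[0,0,-0.66]},{"hand":0,"xyz":[11,-2,-5.6],"delta_rot":[0,0,-0.78]},{"hand":0,"xyz":[13,-2.3,-5.6],"delta_rot":[0,0,-0.9]},{"hand":0,"xyz":[15,-2.6,-5.6],"delta_rot":[0,0,-1.02]},{"hand":0,"xyz":[16.5,-2.9,-5.6],"delta_rot":[0,0,-1.14]},{"hand":0,"xyz":[17.5,-3.1,-5.6],"delta_rot":[0,0,-1.26]},{"hand":0,"xyz":[18.3,-3.2,-5.6],"delta_rot":[0,0,-1.38]}]}}

```text
clock: 29.1
position: [477.8, -142.5, 128.6]
ee_rot: [-0.599, 0.801, 0.0, -0.0]
contact_force: [0.5, 0.6, -5.4]
gripper_width: 47.9
```

```bash
python3 -c "
from h import *
go(480.1,-142.5,95,0.111-np.pi/2)"
```

```text
xyz [-0.06 -0.23  3.36] rot [ 0.001  0.    -0.398] now [ 477.8 -142.5  128.6] q [ 0.04  0.31 -0.47 -0.   -0.8   1.25] F [ 0.5  0.6 -5.4]
```

Call:
{"method": "apply_moves", "body": {"steps": [{"hand":0,"xyz":[0,0,0],"delta_rot":[0,0,-0.12]},{"hand":0,"xyz":[0,0,0],"delta_rot":[0,0,-0.24]},{"hand":0,"xyz":[0,0,1],"delta_rot":[0,0,-0.36]},{"hand":0,"xyz":[0,0,2],"delta_rot":[0,0,-0.398]},{"hand":0,"xyz":[0,0,3.3],"delta_rot":[0,0,-0.398]},{"hand":0,"xyz":[0,0,3.3],"delta_rot":[0,0,-0.398]},{"hand":0,"xyz":[0,0,3.3],"delta_rot":[0,0,-0.398]}]}}

```text
clock: 29.68
position: [478.8, -142.4, 95.2]
ee_rot: [0.743, -0.669, -0.001, 0.001]
contact_force: [-0.5, -0.1, -4.9]
gripper_width: 47.9
```

```bash
python3 look.py w26 480.1 -142.5 70 0.111-np.pi/2
python3 - <<'E'
from bench import nets
from h import *
import pickle
d=pickle.load(open("w26.pkl","rb"))
E
```

```text
xyz [ 0.02 -0.05  2.59] rot [-0.    -0.    -0.006] now [ 479.6 -142.4   95.9] q [ 0.04  0.36 -0.5   0.   -0.72  1.64] F [-0.6 -0.3 -4.9]
```

View pics/w26.png

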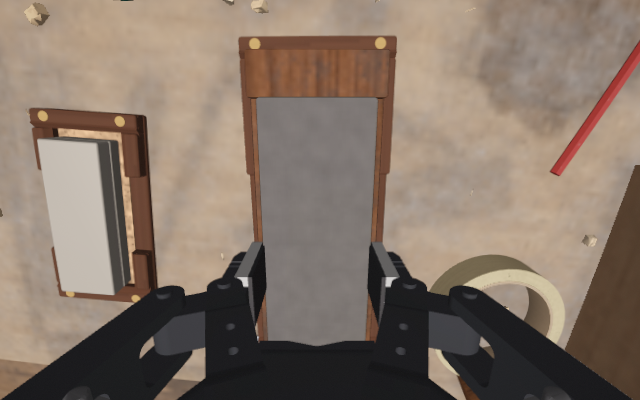

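Run:
```python
from h import *
import pickle
u=np.array([np.cos(.111),np.sin(.111)])
d=pickle.load(open("w26.pkl","rb"))
print(back(d,[[246,49],[389,49]],75).mean(0)-95*u, back(d,[[254.5,43.5],[380,43]],16).mean(0)-106.5*u)
print("stone end",back(d,[[257,97],[378,97]],85).mean(0)-75*u)
d=pickle.load(open("top0.pkl","rb"));print("roll",back(d,[[419,282],[455,282],[437,264],[437,301]],20))
```

```text
[ 477.84354217 -142.68429713] [ 480.65292534 -142.44530604]
stone end [ 478.06320407 -142.54459482]
roll [[ 411.54379426 -233.36914387]
 [ 407.51542794 -336.77786361]
 [ 460.09294742 -288.15544723]
 [ 356.68627272 -281.60870814]]
```

Call:
{"method": "apply_moves", "body": {"steps": [{"hand":0,"xyz":[0,-0.17,0],"delta_rot":[0,0,-0.006]},{"hand":0,"xyz":[0,-0.17,1.2],"delta_rot":[0,0,-0.006]},{"hand":0,"xyz":[0,-0.17,2.4],"delta_rot":[0,0,-0.006]},{"hand":0,"xyz":[0,-0.17,2.4],"delta_rot":[0,0,-0.006]},{"hand":0,"xyz":[0,-0.17,2.4],"delta_rot":[0,0,-0.006]}]}}

```text
clock: 30.15
position: [481.2, -142.2, 71.8]
ee_rot: [0.745, -0.667, -0.0, 0.0]
contact_force: [0.9, 0.1, -5.4]
gripper_width: 48.1
```

```bash
python3 look.py w27 481.5 -142.5 53 0.111-np.pi/2
```

```text
xyz [0.02 0.04 1.93] rot [-0.001 -0.     0.001] now [ 481.8 -142.2   72.3] q [ 0.04  0.4  -0.52  0.   -0.66  1.65] F [ 0.  -0.3 -4.1]
```

View pics/w27.png

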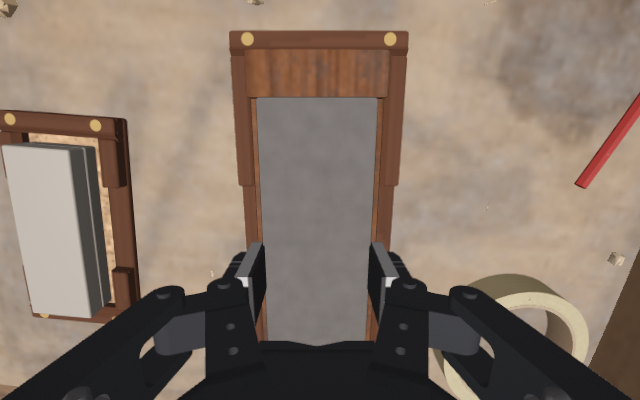

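Call:
{"method": "apply_moves", "body": {"steps": [{"hand":0,"xyz":[0,0.03,0.6],"delta_rot":[0,0,0]},{"hand":0,"xyz":[0,0.03,1.1],"delta_rot":[0,0,0]},{"hand":0,"xyz":[0,0.03,1.5],"delta_rot":[0,0,0]},{"hand":0,"xyz":[0,0.03,1.8],"delta_rot":[0,0,0]},{"hand":0,"xyz":[0,0.03,1.95],"delta_rot":[0,0,0]},{"hand":0,"xyz":[0,0.03,1.95],"delta_rot":[0,0,0]}]}}

```text
clock: 30.7
position: [480.6, -142.2, 52.5]
ee_rot: [0.745, -0.667, -0.0, 0.0]
contact_force: [-2.5, 1.1, 1.4]
gripper_width: 48.5
```

```bash
python3 -c "
from h import *
go(481.5,-142.5,52,0.111-np.pi/2)"
```

```text
xyz [ 0.04 -0.08  0.05] rot [ 0.001 -0.     0.   ] now [ 480.6 -142.2   52.5] q [ 0.04  0.43 -0.54  0.   -0.61  1.65] F [-2.5  1.1  1.4]
```

Contact just begun at the expected height; press 0.5 mm more, release, rise.

Call:
{"method": "apply_moves", "body": {"steps": [{"hand":0,"xyz":[0,0,0.05],"delta_rot":[0,0,0]},{"hand":0,"xyz":[0,0,0.05],"delta_rot":[0,0,0]},{"hand":0.8,"xyz":[0,0,0],"delta_rot":[0,0,0]},{"hand":0.8,"xyz":[0,0,0],"delta_rot":[0,0,0]},{"hand":0.9,"xyz":[0,0,0],"delta_rot":[0,0,0]},{"hand":0.9,"xyz":[0,0,0],"delta_rot":[0,0,0]},{"hand":1,"xyz":[0,0,-2],"delta_rot":[0,0,0]},{"hand":1,"xyz":[0,0,-6],"delta_rot":[0,0,0]},{"hand":1,"xyz":[0,0,-10],"delta_rot":[0,0,0]},{"hand":1,"xyz":[0,0,-14],"delta_rot":[0,0,0]},{"hand":1,"xyz":[0,0,-18],"delta_rot":[0,0,0]},{"hand":1,"xyz":[0,0,-18],"delta_rot":[0,0,0]}]}}

```text
clock: 31.7
position: [485.5, -143.0, 241.1]
ee_rot: [0.746, -0.666, 0.008, -0.005]
contact_force: [1.5, -0.0, 0.3]
gripper_width: 85.0
```

```bash
python3 look.py w28 480 100 300 0-np.pi/2
python3 - <<'E'
from bench import nets,get_image
from h import *
import pickle
d=pickle.load(open("w28.pkl","rb"))
m=nets.outline_of(d,"oilstone")[0]
print(m['confidence'],np.round(fitbox(d,m['pixels'],(480,-142.5,.111),190,62,8,32),3))
d=get_image("scene"); cv2.imwrite("pics/s2.png",cv2.resize(d['frame'][140:340,150:450],None,fx=2.6,fy=2.6,interpolation=cv2.INTER_CUBIC))
E
```

```text
xyz [-24.12  -2.43  -6.32] rot [-0.012 -0.001  0.112] now [ 483.6 -142.4  237. ] q [ 0.04  0.19 -0.32  0.   -1.06  1.65] F [-1.2  1.  -0.8]
0.75 [ 4.79950e+02 -1.41634e+02  1.11000e-01  4.60000e-02]
```

View pics/w28.png

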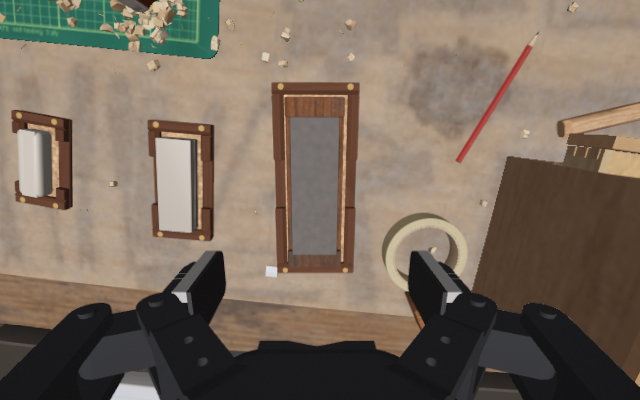

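View pics/s2.png

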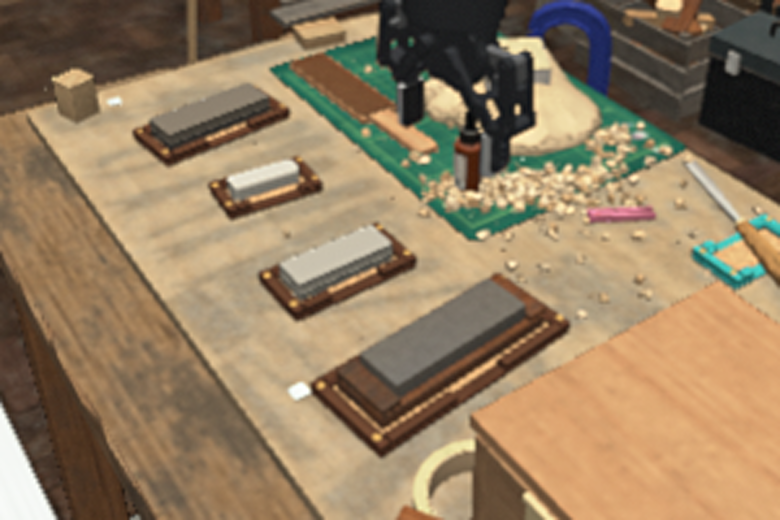

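Run:
```python
from bench import get_image,nets,workorder
import numpy as np
d=get_image("top")
for l in ["oilstone","medium_stone","fine_stone","slip_stone","honing_oil","strop"]:
    r=nets.pinpoint(d,l)
    if r: print(l,round(r[0]['confidence'],2),np.round(r[0]['xyz'],1))
print(workorder.job_done())
```

```text
medium_stone 0.82 [478.2 331.9   8.2]
fine_stone 0.51 [476.8 173.    2.7]
slip_stone 0.73 [662.2 269.9   0.8]
honing_oil 0.63 [660.   59.2   5.4]
strop 0.84 [658.2 269.8  -0.7]
the job is handed in; nothing more can be done
None
```

I took the pile apart from the top down (slip, fine, medium, oilstone), set each stone in its own brown tray, and handed the job in at about 32 s of 128 s. No verdict was reported. I left the turquoise look-alike tray alone.

**Seating:** Each stone met resistance at the height expected for the well floor before I let go. The last wrist and scene pictures show all four lying flat inside their rims.

**Position:** Fits after release put each stone within about 2 mm of its tray centre. The angles are within 0.02 rad. The slip stone's fit was the roughest, because its rounded edges do not match the box I fitted.

**Bystanders:** The oil bottle and strop read within the network's error of where they started, so neither appears to have moved.

**Checks that failed or disagreed:** In the last top-camera network check:
- The oilstone was not reported.
- "fine_stone" was placed on the slip tray and "slip_stone" on the strop. I took both as misdetections, because the wrist and scene pictures show those stones in their own trays.
- The medium stone read (478, 332), about 5 mm from its tray centre. That is close to the network's stated error, and the wrist fit put it within 1 mm.

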